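Nest the saucepans with their handles fanned

TASK

Put the saucepans together as one nest: lift the lids off the two lidded pans and lay them flat, knob up and side by side, on the wooden board, then, leaving the largest pan where it stands, nest all the other pans in it from large to small, each standing flat on the floor of the one below. Fan the handles out so that each clears all the others and can be taken hold of by itself. Set the pans down, do not drop them, and leave the bottle, the skewer cup, the yellow dish and the mitt clip where they are.

Things in the scene. Friction and masses are not known exactly. Their poses are not given: they have to be found in the camera images.
- pan_base_mid (a point): The largest saucepan, about 0.85 kg, starts with its lid on and is where the nest is built; always present. Straight-sided dark anodised aluminium pan 152 mm across outside and 62 mm high, wall 2.5 mm, flat floor 10 mm thick (so a pan standing in it stands 10 mm higher), one handle. The point is on the pan's axis, half-way up (31 mm above its underside); z is up along the axis, and the handle points along the pan's own -x. All pans have the same height.
- pan_base_grip (a point): Grip point of the handle of pan_base: on the bar's centre line, 110 mm from the pan's axis along its -x and 68.8 mm above its underside. The handle is a black bar 15 mm wide and 16 mm thick, rising 10 degrees outwards, joined to the wall just under the rim by a steel strap 12 mm wide and 5 mm thick that rises over the rim of the next larger pan; it ends 186 mm from the axis. Axes as the pan's.
- pan_1_mid (a point): Second largest saucepan, about 0.18 kg, starts with its own lid on; always present. Straight-sided dark anodised aluminium pan 130 mm across outside and 62 mm high, wall 2.5 mm, flat floor 10 mm thick (so a pan standing in it stands 10 mm higher), one handle. The point is on the pan's axis, half-way up (31 mm above its underside); z is up along the axis, and the handle points along the pan's own -x. All pans have the same height.
- pan_1_grip (a point): Grip point of the handle of pan_1: on the bar's centre line, 110 mm from the pan's axis along its -x and 70.8 mm above its underside. The handle is a black bar 15 mm wide and 16 mm thick, rising 10 degrees outwards, joined to the wall just under the rim by a steel strap 12 mm wide and 5 mm thick that rises over the rim of the next larger pan; it ends 175 mm from the axis. Axes as the pan's.
- pan_2_mid (a point): Middle saucepan, about 0.15 kg; may be absent (None). Straight-sided dark anodised aluminium pan 109 mm across outside and 62 mm high, wall 2.5 mm, flat floor 10 mm thick (so a pan standing in it stands 10 mm higher), one handle. The point is on the pan's axis, half-way up (31 mm above its underside); z is up along the axis, and the handle points along the pan's own -x. All pans have the same height.
- pan_2_grip (a point): Grip point of the handle of pan_2: on the bar's centre line, 110 mm from the pan's axis along its -x and 72.6 mm above its underside. The handle is a black bar 15 mm wide and 16 mm thick, rising 10 degrees outwards, joined to the wall just under the rim by a steel strap 12 mm wide and 5 mm thick that rises over the rim of the next larger pan; it ends 160 mm from the axis. Axes as the pan's.
- pan_3_mid (a point): Second smallest saucepan, about 0.12 kg; may be absent (None). Straight-sided dark anodised aluminium pan 89 mm across outside and 62 mm high, wall 2.5 mm, flat floor 10 mm thick (so a pan standing in it stands 10 mm higher), one handle. The point is on the pan's axis, half-way up (31 mm above its underside); z is up along the axis, and the handle points along the pan's own -x. All pans have the same height.
- pan_3_grip (a point): Grip point of the handle of pan_3: on the bar's centre line, 110 mm from the pan's axis along its -x and 74.4 mm above its underside. The handle is a black bar 15 mm wide and 16 mm thick, rising 10 degrees outwards, joined to the wall just under the rim by a steel strap 12 mm wide and 5 mm thick that rises over the rim of the next larger pan; it ends 148 mm from the axis. Axes as the pan's.
- pan_4_mid (a point): Smallest saucepan, about 0.09 kg; may be absent (None). Straight-sided dark anodised aluminium pan 70 mm across outside and 62 mm high, wall 2.5 mm, flat floor 10 mm thick (so a pan standing in it stands 10 mm higher), one handle. The point is on the pan's axis, half-way up (31 mm above its underside); z is up along the axis, and the handle points along the pan's own -x. All pans have the same height.
- pan_4_grip (a point): Grip point of the handle of pan_4: on the bar's centre line, 110 mm from the pan's axis along its -x and 76 mm above its underside. The handle is a black bar 15 mm wide and 16 mm thick, rising 10 degrees outwards, joined to the wall just under the rim by a steel strap 12 mm wide and 5 mm thick that rises over the rim of the next larger pan; it ends 138 mm from the axis. Axes as the pan's.
- lid_base_mid (a point): Loose steel lid of pan_base, 153 mm across, 0.20 kg, 44 mm high from its underside to the top of its knob, lying on the rim of pan_base at the start (a 6 mm high plug under the rim flange sits inside the pan's mouth with 3 mm play). The point is on its axis half-way up, 22 mm above its underside; z is up when the knob is on top.
- lid_base_knob (a point): Middle of this lid's black knob: an upright cylinder 28 mm across and 22 mm high, its middle 33 mm above the lid's underside and its top 44 mm above it; below it a stem 18 mm across and 13 mm high.
- lid_1_mid (a point): Loose steel lid of pan_1, 131 mm across, 0.16 kg, 44 mm high from its underside to the top of its knob, lying on the rim of pan_1 at the start (a 6 mm high plug under the rim flange sits inside the pan's mouth with 3 mm play). The point is on its axis half-way up, 22 mm above its underside; z is up when the knob is on top.
- lid_1_knob (a point): Middle of this lid's black knob: an upright cylinder 28 mm across and 22 mm high, its middle 33 mm above the lid's underside and its top 44 mm above it; below it a stem 18 mm across and 13 mm high.
- board_top (a point): Centre of the top face of the light wooden chopping board, fixed to the worktop, 15 mm thick, 360 mm long along its own x and 180 mm wide along its own y; empty at the start, room for both lids side by side along its length.
- bottle_foot (a point): Bystander: empty clear glass bottle with a twist cap, 70 mm across, 210 mm high; the point is at the middle of its underside.
- skewer_cup_foot (a point): Bystander: steel cup 76 mm across and 100 mm high with bamboo skewers standing in it up to 240 mm; the point is at the middle of its underside.
- dish_foot (a point): Bystander: yellow ceramic dish 124 mm across, 32 mm high; the point is at the middle of its underside.
- mitt_clip_foot (a point): Bystander: black silicone oven mitt clip, 100 by 45 mm, 30 mm high; the point is at the middle of its underside.
Mind the look-alikes: they are no part of the job. Leave any pink or red look-alike of the part that bears lid_1_mid alone.

How it is judged (in metres and radians):
On the way:
1. the lids of both lidded pans are off and lie flat, knob up, on the wooden board (x of lid_base_mid in the frame of board_top between -0.15 and 0.15 m and y of lid_base_mid in the frame of board_top between -0.06 and 0.06 m and z of lid_base_mid in the frame of board_top between 0.017 and 0.027 m and angle between each of lid_base_mid, lid_1_mid's own z axis and vertical below 0.08 rad and x of lid_1_mid in the frame of board_top between -0.15 and 0.15 m and y of lid_1_mid in the frame of board_top between -0.06 and 0.06 m and z of lid_1_mid in the frame of board_top between 0.017 and 0.027 m), for 0.2 s.
At the end, for the whole second after the job is handed in: Both lids lie flat, knob up, on the board. The largest pan stands upright within 80 mm of its start. Every other pan present stands upright (under 0.06 rad) on a larger pan's floor (10 mm, give or take 4, above its underside). Grip points of any two handles are over 42 mm apart from above (all of step 1 and angle between each of pan_base_mid, pan_1_mid, pan_2_mid, pan_3_mid, pan_4_mid's own z axis and vertical below 0.06 rad and height (world z) of pan_base_mid below 0.036 m and distance of pan_base_mid from where it was at the start of the episode below 0.08 m and (z of pan_1_mid in the frame of pan_base_mid between 0.006 and 0.014 m and horizontal distance between pan_1_mid and pan_base_mid below 0.045 m) and ((z of pan_2_mid in the frame of pan_base_mid between 0.006 and 0.014 m and horizontal distance between pan_2_mid and pan_base_mid below 0.045 m) or (z of pan_2_mid in the frame of pan_1_mid between 0.006 and 0.014 m and horizontal distance between pan_2_mid and pan_1_mid below 0.045 m)) and ((z of pan_3_mid in the frame of pan_base_mid between 0.006 and 0.014 m and horizontal distance between pan_3_mid and pan_base_mid below 0.045 m) or (z of pan_3_mid in the frame of pan_1_mid between 0.006 and 0.014 m and horizontal distance between pan_3_mid and pan_1_mid below 0.045 m) or (z of pan_3_mid in the frame of pan_2_mid between 0.006 and 0.014 m and horizontal distance between pan_3_mid and pan_2_mid below 0.045 m)) and ((z of pan_4_mid in the frame of pan_base_mid between 0.006 and 0.014 m and horizontal distance between pan_4_mid and pan_base_mid below 0.045 m) or (z of pan_4_mid in the frame of pan_1_mid between 0.006 and 0.014 m and horizontal distance between pan_4_mid and pan_1_mid below 0.045 m) or (z of pan_4_mid in the frame of pan_2_mid between 0.006 and 0.014 m and horizontal distance between pan_4_mid and pan_2_mid below 0.045 m) or (z of pan_4_mid in the frame of pan_3_mid between 0.006 and 0.014 m and horizontal distance between pan_4_mid and pan_3_mid below 0.045 m)) and horizontal distance between each of pan_1_grip, pan_2_grip, pan_3_grip, pan_4_grip and pan_base_grip above 0.042 m and horizontal distance between each of pan_2_grip, pan_3_grip, pan_4_grip and pan_1_grip above 0.042 m and horizontal distance between each of pan_3_grip, pan_4_grip and pan_2_grip above 0.042 m and horizontal distance between pan_4_grip and pan_3_grip above 0.042 m); the robot touches nothing.
It fails at once if the bottle is moved more than 30 mm or knocked over (distance of bottle_foot from where it was at the start of the episode above 0.03 m or angle between bottle_foot's own z axis and vertical above 0.4 rad).
It fails at once if the skewer cup is moved more than 30 mm or knocked over (distance of skewer_cup_foot from where it was at the start of the episode above 0.03 m or angle between skewer_cup_foot's own z axis and vertical above 0.4 rad).
It fails at once if the yellow dish is moved more than 30 mm or knocked over (distance of dish_foot from where it was at the start of the episode above 0.03 m or angle between dish_foot's own z axis and vertical above 0.4 rad).
It fails at once if the mitt clip is moved more than 30 mm or knocked over (distance of mitt_clip_foot from where it was at the start of the episode above 0.03 m or angle between mitt_clip_foot's own z axis and vertical above 0.4 rad).
It fails at once if a pan is dropped into the nest (falls into the largest pan at over 0.8 m/s, as from more than about 30 mm) ((linear speed of pan_1 above 0.8 m/s and horizontal distance between pan_1_mid and pan_base_mid below 0.045 m and height (world z) of pan_1_mid below 0.12 m) or (linear speed of pan_2 above 0.8 m/s and horizontal distance between pan_2_mid and pan_base_mid below 0.045 m and height (world z) of pan_2_mid below 0.12 m) or (linear speed of pan_3 above 0.8 m/s and horizontal distance between pan_3_mid and pan_base_mid below 0.045 m and height (world z) of pan_3_mid below 0.12 m) or (linear speed of pan_4 above 0.8 m/s and horizontal distance between pan_4_mid and pan_base_mid below 0.045 m and height (world z) of pan_4_mid below 0.12 m)).
Of pan_2, pan_3, pan_4 only 2 to 3 are there at a start; the rules pass over those that are not, and their reading is None.
At some moment in a run one of pan_2, pan_3, pan_4 may be knocked a few centimetres aside while the robot is not near it.
It also fails if it takes over 210 s, if anything falls off the work surface, if the arm or the gripper's body presses on something with over 40 N, if the wrist force passes 120 N, or if a joint passes its speed limit or range.

ROBOT

A 6-joint arm with a two-finger parallel gripper is mounted at the origin on the work surface. World frame = base frame: x ahead of the robot, y to its left, z up, the work surface at z = 0. Lengths are in m, angles in degrees, forces in N, time in s.
With the tool pointing down it reaches from about 0.4 to 0.825 m from the base axis. Payload 7 kg.
Tool frame: the origin (TCP) lies midway between the tips of the shut fingers; the grasp point (between the pads) lies 19 mm behind it (ctrl.hold_point_z is the distance from the TCP to the grasp point, in m); z points along the fingers, y is the line along which they close (so a half turn about z gives the same grasp; the last joint's range is limited). The gripper opens to 88 mm and grips with 3 to 60 N. Pads are 19 mm wide; open, the fingers measure 130 mm over their backs; the gripper's body (78 mm by 193 mm) begins 47 mm behind the grasp point.
Start: joints at [-53.279, 20.546, 0.682, 0, -70.136, -16.507], TCP at [0.233, -0.633, 0.227] pointing down, gripper open.
Joint ranges: [-176.03, 176.03], [-82.01, 121.73], [-58.28, 71.71], [-173.87, 95.51], [-174.79, -0.11], [-173.66, 173.66]. Speed limits (degrees/s): [136.94, 136.94, 172.46, 180, 180, 180].

INTERFACE

Orientations are given as [roll, pitch, yaw] about the fixed x, y, z axes, in that order (R = Rz(yaw) Ry(pitch) Rx(roll)).
In Python, from plant import ctrl gives the robot as it stands.
- The arm moves only by the tool apply_moves, never from a script. Its argument "deltas" is a list of rows, each an object with "fingers": the finger opening in mm, from 0 to 87.6; "delta_pos": the shift along the tool's x, y, z in mm, a list of three; "angular": the turn, a rotation vector about the tool's x, y, z in degrees, a list of three. A call has 1 to 10 rows; each row is the pose to reach, as a shift and turn from the pose commanded when the call began, along the tool's axes at that moment; what a row does not reach only later rows make up. A row lasts 1/10 s, in which the tool goes at most 50 mm and 8.59 degrees, less where a joint would pass 70% of its speed; a pose out of reach is approached as far as the arm can. A call with a gripper value outside its range is refused whole. The fingers move at their own pace and stop on an object; the grip force is fixed at half the most. Time passes only in rows, so rows that repeat a pose let the fingers close. It gives the time, the measured TCP pose, the force, the opening and the grip force at its end, in the units of the state.
- ctrl.get_obs(): the state, without advancing time (a new reading comes with each control period).
- ctrl.snapshot(name): name is "side" or "top"; returns the picture (384x512x3 uint8, red, green, blue); there is no depth.
- ctrl.camera_params(name): a dict with "fx", "fy", "cx", "cy" (pixels), "cam_to_world" (4x4, takes a point from camera to world coordinates). Camera axes: x right, y up, looking along -z (the intrinsics and any distortion apply to the point x, -y, -z); pixel columns grow to the right and rows downward; lengths in m; the calibration is good to about 2 mm. A picture is of the moment at which its call begins. camera_params takes no time and is no camera call.
- ctrl.close_job(): hands the job in; it is judged then, once.
The state is a dict: "clock": time; "joint_pos": joint angles; "qvel": joint speeds; "tau": joint torques, N m; "tool_pos": TCP position; "orientation": TCP orientation; "force": force on the tool from outside, world axes, zero at the start; "moment": the same for the moment, N m; "opening": finger opening in m; "gripper_force": force on a finger pad.
Only numpy, scipy, OpenCV 4.12 (cv2) and the standard library are available. Lean on these libraries where they do the work, as an engineer would, in place of code of your own. Each camera call takes 0.05 s, during which the arm holds its last target. There are 200 camera calls.

## Working session

There is one attempt and no reset: what is moved stays moved. The work goes in short steps, Python scripts to look and compute and a tool call to move; the robot and the scene stay as the last step left them, time stands still between calls to the robot, and variables do not carry over. Pictures are saved under pics/ and viewed, at most 14 in all, crops included, and the job is handed in when it is done.

Besides the shell and the picture viewer there is one more tool, called after "Call:" by a JSON object that holds its "method" and its "body", one argument or row to a line. apply_moves: Moves the arm, as the interface text tells. Its arguments: {"type":"object","properties":{"deltas":{"type":"array"}},"required":["deltas"]}

```bash
ls; mkdir -p pics; python3 - <<'E'
from plant import ctrl
import cv2,json
for n in ("side","top"):
    im=ctrl.snapshot(n); cv2.imwrite(f"pics/{n}0.png",im[:,:,::-1]); print(n,ctrl.camera_params(n))
print(ctrl.get_obs(), ctrl.hold_point_z)
E
```

```text
pics
side {'fx': 372.76407014924644, 'fy': 372.76407014924644, 'cx': 259.8256793533652, 'cy': 194.26247043792446, 'cam_to_world': array([[-0.84685877,  0.31784863, -0.42638301,  0.07560943],
       [-0.53129387, -0.4700573 ,  0.70482123,  0.88692753],
       [ 0.02360201,  0.82341871,  0.56694318,  0.77474935],
       [ 0.        ,  0.        ,  0.        ,  1.        ]])}
top {'fx': 454.70847501003857, 'fy': 454.70847501003857, 'cx': 264.87411229420945, 'cy': 194.04040833860716, 'cam_to_world': array([[-2.24456772e-02,  9.93144943e-01, -1.14714056e-01,
         3.59262138e-01],
       [-9.99745413e-01, -2.25616134e-02,  2.87764625e-04,
         1.75458558e-02],
       [-2.30234220e-03,  1.14691310e-01,  9.93398511e-01,
         1.95966452e+00],
       [ 0.00000000e+00,  0.00000000e+00,  0.00000000e+00,
         1.00000000e+00]])}
{'clock': 0.1, 'joint_pos': array([-5.32789003e+01,  2.05857748e+01,  6.38794395e-01, -1.61386910e-02,
       -7.01350157e+01, -1.65059231e+01]), 'qvel': array([ 0.07312637, -0.09052961,  0.1851432 , -0.00793633,  0.1090147 ,
       -0.0535579 ]), 'tau': array([-2.41946298e-03, -5.84163380e+01,  2.93753332e+01,  7.01557606e+00,
        1.01851291e-02, -3.82540532e-05]), 'tool_pos': array([ 0.23305095, -0.63303265,  0.22573723]), 'orientation': array([ 1.79917072e+02, -8.75112488e-03, -1.59790312e+02]), 'force': array([ 0.82874333, -0.25911434,  0.23541613]), 'moment': array([-0.02585366, -0.0096489 ,  0.02116596]), 'gripper_force': 0.0, 'opening': 0.08743753856898907} 0.0188
```

View pics/top0.png

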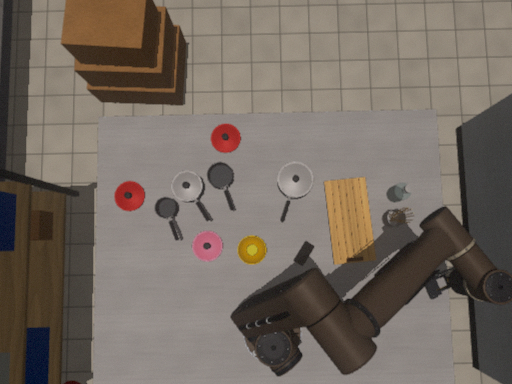

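View pics/side0.png

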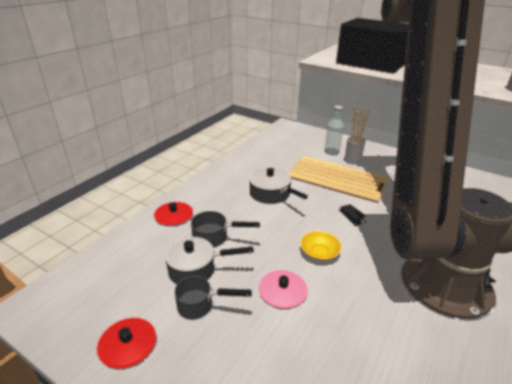

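Top view: the base pan with its lid is at (295,180), the lidded pan_1 at (187,186), and the open pans at (221,176) and (167,208). The board is at (350,220), the bottle and skewers at about (400,200), the clip at (304,253), and the dish at (252,250). The red and pink lids are decoys. I'll zoom in to measure.

```bash
cat > h.py <<'E'
import numpy as np, cv2
from plant import ctrl
def ray(n,u,v):
    c=ctrl.camera_params(n);T=c['cam_to_world']
    d=T[:3,:3]@np.array([(u-c['cx'])/c['fx'],-(v-c['cy'])/c['fy'],-1]);return T[:3,3],d
def p2w(n,u,v,z):
    o,d=ray(n,u,v);return (o+d*(z-o[2])/d[2])[:2]
def w2p(n,P):
    c=ctrl.camera_params(n);T=c['cam_to_world'];q=(np.atleast_2d(P)-T[:3,3])@T[:3,:3]
    return np.c_[c['cx']-c['fx']*q[:,0]/q[:,2],c['cy']+c['fy']*q[:,1]/q[:,2]]
def crop(src,x0,y0,x1,y1,s,out,step=10):
    im=cv2.imread(src) if isinstance(src,str) else src
    c=cv2.resize(im[y0:y1,x0:x1],None,fx=s,fy=s,interpolation=cv2.INTER_CUBIC)
    for u in range(-(-x0//step)*step,x1,step):
        X=int((u-x0+.5)*s);cv2.line(c,(X,0),(X,5),(0,0,255));cv2.putText(c,str(u),(X,14),0,.35,(0,0,255))
    for v in range(-(-y0//step)*step,y1,step):
        Y=int((v-y0+.5)*s);cv2.line(c,(0,Y),(5,Y),(0,0,255));cv2.putText(c,str(v),(7,Y+4),0,.35,(0,0,255))
    cv2.imwrite(out,c)
E
python3 - <<'E'
from h import *
crop("pics/top0.png",145,150,325,250,4.4,"pics/t1.png")
crop("pics/side0.png",160,155,320,320,3.6,"pics/s1.png")
for n,u,v,z in [("base knob",295.5,179,.1),("p1 knob",187,184,.1),("A",221,176,.062),("B",167,208,.062),("bottle",402,190,.1),("cup",398,217,.05),("clip",304,253,.03),("dish",252,250,.03)]: print(n,p2w("top",u,v,z))
for c in [(325,181),(366,178),(375,260),(334,264)]: print("board",p2w("top",*c,.015))
E
```

```text
base knob [ 0.63368098 -0.11091426]
p1 knob [0.62303553 0.33754135]
A [0.6592459  0.20043741]
B [0.52886659 0.42814291]
bottle [ 0.5779296  -0.54795293]
cup [ 0.47002963 -0.53985804]
clip [ 0.32866006 -0.142011  ]
dish [0.34609612 0.07652961]
board [ 0.63459817 -0.24385447]
board [ 0.64364755 -0.42138805]
board [ 0.29232267 -0.44263315]
board [ 0.27946889 -0.26856069]
```

View pics/t1.png

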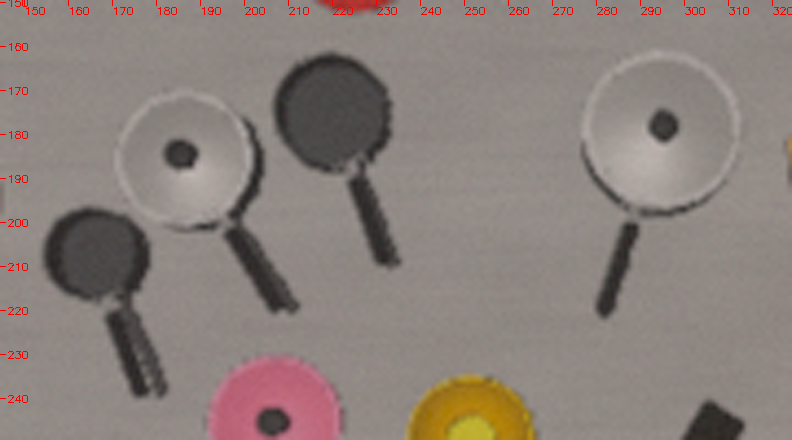

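View pics/s1.png

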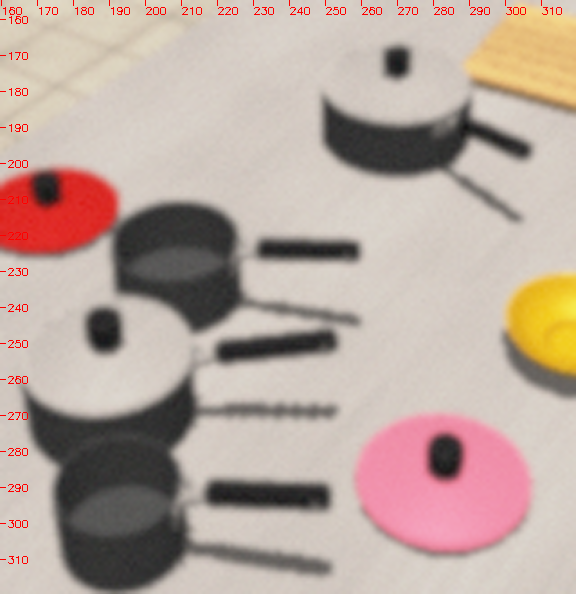

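Pan A (109 mm) is pan_2, pan B (89 mm) is pan_3, and pan_4 looks absent. Next I'll fit the poses with a silhouette model in both cameras.

```bash
cat > fit.py <<'E'
from h import *
from scipy.optimize import minimize
PAN={'base':(.152,.0688,.186),'1':(.130,.0708,.175),'2':(.109,.0726,.160),'3':(.089,.0744,.148)}
S=4
a=np.linspace(0,2*np.pi,48)
def ring(x,y,r,z): return np.c_[x+r*np.cos(a),y+r*np.sin(a),0*a+z]
def bar(k,x,y,th):
    D,gz,e=PAN[k];s0=e-(.078 if k!='base' else .088)
    c,s=np.cos(th),np.sin(th);P=[]
    for l in (START[k],e):
        for w in (-.0075,.0075):
            for t in (-.008,.008): P.append([x+c*l-s*w,y+s*l+c*w,gz+(l-.11)*.1763+t])
    return np.array(P)
START={'base':.095,'1':.088,'2':.079,'3':.069}
def fill(m,n,P,v,off):
    h=cv2.convexHull(((w2p(n,P)-off+.5)*S-.5).astype(np.float32)).astype(np.int32)
    cv2.fillPoly(m,[h],v)
def model(k,lid,q,n,off,shape,z0=0):
    x,y,th,kx,ky=q;m=np.zeros((shape[0]*S,shape[1]*S),np.uint8);r=PAN[k][0]/2
    U=lambda P:P+np.array([0,0,z0])
    fill(m,n,U(np.r_[ring(x,y,r,0),ring(x,y,r,.062)]),255,off)
    if lid:
        fill(m,n,np.r_[ring(kx,ky,r+.0005,.062),ring(kx,ky,r+.0005,.064),ring(kx,ky,.02,.072)],0,off)
        fill(m,n,np.r_[ring(kx,ky,.014,.078),ring(kx,ky,.014,.100)],255,off)
    fill(m,n,U(bar(k,x,y,th)),255,off)
    return cv2.resize(m,(shape[1],shape[0]),interpolation=cv2.INTER_AREA)/255.
def fit(ims,k,lid,q0,z0=0,thr=85,cams=("top","side"),dbg=None):
    data=[]
    for n in cams:
        g=ims[n].max(2).astype(np.uint8)
        P=np.r_[ring(q0[0],q0[1],PAN[k][0]/2+.02,z0),ring(q0[0],q0[1],.09,.08),bar(k,*q0[:3])+[0,0,z0]];u=w2p(n,P)
        lo=np.maximum(u.min(0)-4,0).astype(int);hi=np.minimum(u.max(0)+5,[512,384]).astype(int)
        m=np.clip((thr+35.-g[lo[1]:hi[1],lo[0]:hi[0]])/60.,0,1)
        if not lid:
            b=(m>.5).astype(np.uint8);C,_=cv2.findContours(b,cv2.RETR_EXTERNAL,cv2.CHAIN_APPROX_NONE)
            f=b*0;cv2.drawContours(f,C,-1,1,-1);m=np.where((f>0)&(b==0),1,m)
            m=cv2.morphologyEx(m,cv2.MORPH_CLOSE,np.ones((2,2)))
        w=cv2.GaussianBlur(m,(0,0),.7)
        # ignore foreign dark pixels: distance from generous initial model
        g0=model(k,False,q0,n,lo,m.shape,z0)>0
        near=cv2.dilate(g0.astype(np.uint8),np.ones((9,9)))
        data.append((n,lo,w,near))
    def cost(q,full=False):
        q=list(q)+([q[0],q[1]] if len(q)==3 else [])
        c=0
        for n,lo,w,near in data:
            mm=cv2.GaussianBlur(model(k,lid,q,n,lo,w.shape,z0),(0,0),.7);c+=(((mm-w)**2)*near).sum()
        return c
    x0=np.array(q0 if lid else q0[:3],float)
    for sc in (.012,.004):
        sim=np.r_[[x0],x0+np.diag([sc,sc,sc*8]+([sc,sc] if lid else []))]
        r=minimize(cost,x0,method='Nelder-Mead',options=dict(initial_simplex=sim,maxiter=400,xatol=1e-4,fatol=1e-3));x0=r.x
    if dbg:
        q=list(x0)+([x0[0],x0[1]] if not lid else [])
        for n,lo,w,near in data:
            cv2.imwrite(f"{dbg}_{n}.png",cv2.resize((np.dstack([w*0,w,model(k,lid,q,n,lo,w.shape,z0)])*255).astype(np.uint8),None,fx=4,fy=4,interpolation=0))
    return x0,r.fun
E
cat > f0.py <<'E'
from fit import *
ims={n:cv2.imread(f"pics/{n}0.png") for n in("top","side")}
ini={'base':(295,179.3,281.8,221,1),'1':(187,186,208,219,1),'2':(220.5,175,232,209,0),'3':(167,207.5,177,238,0)}
tiles=[]
for k,(u,v,a_,b_,lid) in ini.items():
    c=p2w("top",u,v,.062);t=p2w("top",a_,b_,.085);th=np.arctan2(*(t-c)[::-1])
    q0=[*c,th,*c]
    for cams in (("top","side"),("top",),("side",)):
        q,f=fit(ims,k,lid,q0,cams=cams,dbg=f"/tmp/d{k}" if len(cams)==2 else None)
        print(k,cams,np.round(q,4),"handle deg",round(np.degrees(q[2]),1),"cost",round(f,1))
    for n in("top","side"): tiles.append(cv2.copyMakeBorder(i:=cv2.imread(f"/tmp/d{k}_{n}.png"),0,max(0,290-i.shape[0]),0,max(0,195-i.shape[1]),0)[:290,:])
H=290;row=lambda T:cv2.hconcat(T)
a1,b1=row(tiles[:4]),row(tiles[4:]);w=max(a1.shape[1],b1.shape[1])
o=cv2.vconcat([cv2.copyMakeBorder(x,0,0,0,w-x.shape[1],0) for x in(a1,b1)])
s=min(800/o.shape[1],600/o.shape[0],1);cv2.imwrite("pics/fit0.png",cv2.resize(o,None,fx=s,fy=s));print(o.shape)
E
python3 f0.py
```

```text
base ('top', 'side') [ 0.6389 -0.1123  2.796   0.6372 -0.1089] handle deg 160.2 cost 110.3Traceback (most recent call last):
  File "f0.py", line 9, in <module>
    q,f=fit(ims,k,lid,q0,cams=cams,dbg=f"/tmp/d{k}" if len(cams)==2 else None)
        ~~~^^^^^^^^^^^^^^^^^^^^^^^^^^^^^^^^^^^^^^^^^^^^^^^^^^^^^^^^^^^^^^^^^^^
  File "fit.py", line 52, in fit
    r=minimize(cost,x0,method='Nelder-Mead',options=dict(initial_simplex=sim,maxiter=400,xatol=1e-4,fatol=1e-3));x0=r.x
    res = _minimize_neldermead(fun, x0, args, callback, bounds=bounds,
                               **options)
    fxcc = func(xcc)
    fx = function(np.copy(x), *(wrapper_args + args))
  File "fit.py", line 47, in cost
    mm=cv2.GaussianBlur(model(k,lid,q,n,lo,w.shape,z0),(0,0),.7);c+=(((mm-w)**2)*near).sum()
                        ~~~~~^^^^^^^^^^^^^^^^^^^^^^^^^
  File "fit.py", line 21, in model
    fill(m,n,U(np.r_[ring(x,y,r,0),ring(x,y,r,.062)]),255,off)
    ~~~~^^^^^^^^^^^^^^^^^^^^^^^^^^^^^^^^^^^^^^^^^^^^^^^^^^^^^^
  File "fit.py", line 16, in fill
    h=cv2.convexHull(((w2p(n,P)-off+.5)*S-.5).astype(np.float32)).astype(np.int32)
                       ~~~^^^^^
  File "h.py", line 9, in w2p
    c=ctrl.camera_params(n);T=c['cam_to_world'];q=(np.atleast_2d(P)-T[:3,3])@T[:3,:3]
ValueError: time passes only in moves, steps and waits
```

```bash
python3 - <<'E'
s=open('h.py').read()
s=s.replace("def ray","import functools\nCP=functools.lru_cache(None)(lambda n:ctrl.camera_params(n))\ndef ray",1).replace("c=ctrl.camera_params(n);","c=CP(n);")
open('h.py','w').write(s)
E
python3 f0.py
```

```text
base ('top', 'side') [ 0.6389 -0.1123  2.796   0.6372 -0.1089] handle deg 160.2 cost 110.3
base ('top',) [ 0.6395 -0.1118  2.8055  0.6378 -0.111 ] handle deg 160.7 cost 6.4
base ('side',) [ 0.6392 -0.114   2.7623  0.6362 -0.1068] handle deg 158.3 cost 77.9
1 ('top', 'side') [ 0.6184  0.3508 -2.5394  0.6183  0.3494] handle deg -145.5 cost 405.1
1 ('top',) [ 0.622   0.3448 -2.5642  0.6205  0.3444] handle deg -146.9 cost 30.2
1 ('side',) [ 0.6138  0.3556 -2.5137  0.6183  0.3495] handle deg -144.0 cost 326.2
2 ('top', 'side') [ 0.6626  0.2032 -2.8237] handle deg -161.8 cost 388.0
2 ('top',) [ 0.6615  0.2013 -2.8   ] handle deg -160.4 cost 35.2
2 ('side',) [ 0.6636  0.207  -2.8528] handle deg -163.5 cost 312.2
3 ('top', 'side') [ 0.534   0.4326 -2.8088] handle deg -160.9 cost 416.5
3 ('top',) [ 0.5284  0.4308 -2.7305] handle deg -156.4 cost 40.1
3 ('side',) [ 0.5347  0.4337 -2.8373] handle deg -162.6 cost 317.1
(580, 1208, 3)
```

View pics/fit0.png

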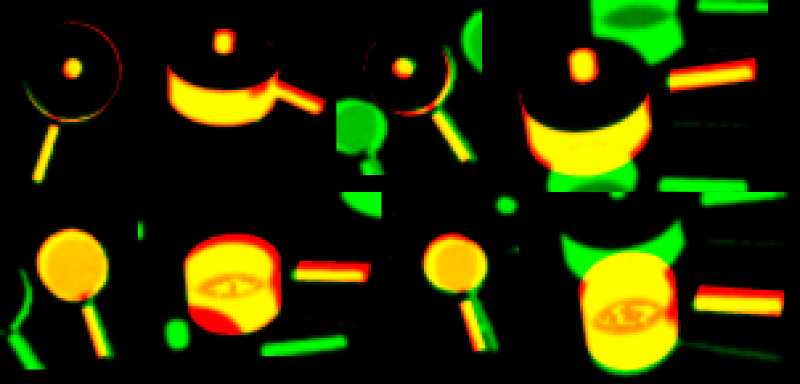

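Fits agree to a few mm, so I can start moving.

```bash
cat > go.py <<'E'
import sys,numpy as np
from scipy.spatial.transform import Rotation as R
from plant import ctrl
def go(*wps):
    o=ctrl.get_obs();p=o['tool_pos'];R0=R.from_euler('xyz',o['orientation'],degrees=True)
    print("at",np.round(p,4),np.round(o['orientation'],1),"j",np.round(o['joint_pos'],0),"F",np.round(o['force'],1),"t",round(o['clock'],1))
    for w in wps:
        Rt=R.from_euler('xyz',[180,0,w[3]],degrees=True)
        print(w,"dpos",np.round(R0.inv().apply(np.array(w[:3])-p)*1000,1),"ang",np.round((R0.inv()*Rt).as_rotvec(degrees=True),1))
E
python3 -c "
from go import *
go((.233,-.633,.42,-159.8),(.638,-.11,.42,-90),(.638,-.11,.16,-90))"
```

```text
at [ 0.2331 -0.633   0.2257] [ 179.9   -0.  -159.8] j [-53.  21.   1.  -0. -70. -17.] F [ 0.8 -0.3  0.2] t 0.1
(0.233, -0.633, 0.42, -159.8) dpos [ 1.000e-01  3.000e-01 -1.943e+02] ang [ 0.1 -0.   0. ]
(0.638, -0.11, 0.42, -90) dpos [-560.7  351.2 -193.8] ang [  0.1   0.  -69.8]
(0.638, -0.11, 0.16, -90) dpos [-560.7  350.8   66.2] ang [  0.1   0.  -69.8]
```

Call:
{"method": "apply_moves", "body": {
  "deltas": [
    {"fingers":60,"delta_pos":[0,0,-50],"angular":[0,0,0]},
    {"fingers":60,"delta_pos":[0,0,-100],"angular":[0,0,0]},
    {"fingers":60,"delta_pos":[0,0,-150],"angular":[0,0,0]},
    {"fingers":60,"delta_pos":[0,0,-190],"angular":[0,0,0]},
    {"fingers":60,"delta_pos":[-35,20,-193],"angular":[0,0,-6]},
    {"fingers":60,"delta_pos":[-70,45,-193],"angular":[0,0,-13]},
    {"fingers":60,"delta_pos":[-110,70,-193],"angular":[0,0,-20]},
    {"fingers":60,"delta_pos":[-150,95,-193],"angular":[0,0,-27]},
    {"fingers":60,"delta_pos":[-190,120,-193],"angular":[0,0,-34]},
    {"fingers":60,"delta_pos":[-230,145,-193],"angular":[0,0,-41]}
  ]
}}

```text
clock: 1.1
tool_pos: [0.3996, -0.4161, 0.4193]
orientation: [180.0, 0.0, -118.5]
force: [0.8, -1.0, -0.6]
opening: 0.0599
gripper_force: 0.0
```

```bash
python3 -c "
from go import *
go((.638,-.11,.30,-90),(.638,-.11,.16,-90))"
```

```text
at [ 0.3996 -0.4161  0.4193] [ 180.     0.  -118.5] j [-27.   8.   8.  -0. -90.  -2.] F [ 0.8 -1.  -0.6] t 1.1
(0.638, -0.11, 0.3, -90) dpos [-382.7  -63.5  119.4] ang [  0.    0.  -28.5]
(0.638, -0.11, 0.16, -90) dpos [-382.7  -63.5  259.4] ang [  0.    0.  -28.5]
```

Call:
{"method": "apply_moves", "body": {
  "deltas": [
    {"fingers":60,"delta_pos":[-45,-7,0],"angular":[0,0,-4]},
    {"fingers":60,"delta_pos":[-90,-15,15],"angular":[0,0,-8]},
    {"fingers":60,"delta_pos":[-135,-22,35],"angular":[0,0,-12]},
    {"fingers":60,"delta_pos":[-180,-30,60],"angular":[0,0,-16]},
    {"fingers":60,"delta_pos":[-220,-37,85],"angular":[0,0,-20]},
    {"fingers":60,"delta_pos":[-260,-44,110],"angular":[0,0,-24]},
    {"fingers":60,"delta_pos":[-300,-50,140],"angular":[0,0,-28.5]},
    {"fingers":60,"delta_pos":[-340,-57,170],"angular":[0,0,-28.5]},
    {"fingers":60,"delta_pos":[-375,-62,200],"angular":[0,0,-28.5]},
    {"fingers":60,"delta_pos":[-383,-63.5,230],"angular":[0,0,-28.5]}
  ]
}}

```text
clock: 2.1
tool_pos: [0.6405, -0.1098, 0.1874]
orientation: [180.0, 0.0, -90.1]
force: [0.2, -0.3, -1.1]
opening: 0.06
gripper_force: 0.0
```

```bash
python3 -c "
from go import *
from h import *
im=ctrl.snapshot('top');sd=ctrl.snapshot('side')
cv2.imwrite('pics/tc.png',im[:,:,::-1]);cv2.imwrite('pics/sc.png',sd[:,:,::-1])
crop('pics/sc.png',200,100,340,230,4.4,'pics/sc1.png')
print(w2p('side',[[*ctrl.get_obs()['tool_pos'][:2],.1]]), w2p('side',[.638,-.11,.1]))
go((.638,-.11,.25,-90),(.638,-.11,.072,-90))"
```

```text
[[270.82199371 168.40648563]] [[270.36739758 168.44544554]]
at [ 0.6368 -0.1111  0.184 ] [179.5   0.  -90.2] j [  7.  20.  -6.  -0. -65.  -7.] F [-0.7 -0.3  0.2] t 2.2
(0.638, -0.11, 0.25, -90) dpos [ -1.2  -0.6 -66. ] ang [ 0.5  0.  -0.2]
(0.638, -0.11, 0.072, -90) dpos [ -1.1  -2.2 112. ] ang [ 0.5  0.  -0.2]
```

View pics/sc1.png

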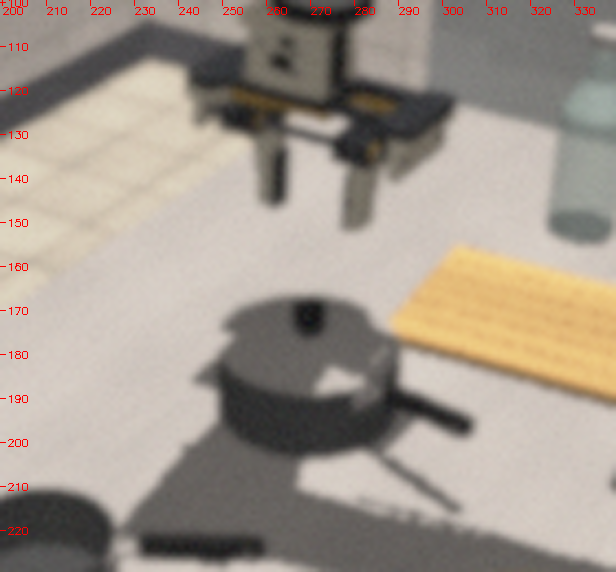

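The gripper hovers over the base lid knob at (269,171). I'll descend and grip.

Call:
{"method": "apply_moves", "body": {
  "deltas": [
    {"fingers":60,"delta_pos":[0,0,40],"angular":[0,0,0]},
    {"fingers":60,"delta_pos":[0,0,75],"angular":[0,0,0]},
    {"fingers":60,"delta_pos":[0,0,100],"angular":[0,0,0]},
    {"fingers":60,"delta_pos":[0,0,114],"angular":[0,0,0]},
    {"fingers":60,"delta_pos":[0,0,114],"angular":[0,0,0]},
    {"fingers":10,"delta_pos":[0,0,114],"angular":[0,0,0]},
    {"fingers":10,"delta_pos":[0,0,114],"angular":[0,0,0]},
    {"fingers":10,"delta_pos":[0,0,114],"angular":[0,0,0]},
    {"fingers":10,"delta_pos":[0,0,114],"angular":[0,0,0]},
    {"fingers":10,"delta_pos":[0,0,114],"angular":[0,0,0]}
  ]
}}

```text
clock: 3.2
tool_pos: [0.6393, -0.1127, 0.0763]
orientation: [-179.9, 0.0, -90.3]
force: [0.6, 0.4, 4.2]
opening: 0.0272
gripper_force: 30.0
```

```bash
python3 -c "
from go import *
z=ctrl.get_obs()['tool_pos'][2]; print(ctrl.get_obs()['opening'],ctrl.get_obs()['gripper_force'])
go((.638,-.11,z+.1,-90),(.547,-.3385,z+.1,-90),(.547,-.3385,z-.041+.002,-86.3))"
```

```text
0.027188391989544293 30.004447102546692
at [ 0.6393 -0.1127  0.0763] [-179.9    0.   -90.3] j [  7.  25. -13.   0. -51.  -7.] F [0.6 0.4 4.2] t 3.2
(0.638, -0.11, np.float64(0.1762802318677175), -90) dpos [  -2.7    1.2 -100. ] ang [-0.1  0.  -0.3]
(0.547, -0.3385, np.float64(0.1762802318677175), -90) dpos [ 226.2   91.1 -100.1] ang [-0.1  0.  -0.3]
(0.547, -0.3385, np.float64(0.037280231867717485), -86.3) dpos [226.2  91.2  38.9] ang [-0.1  0.  -4. ]
```

Call:
{"method": "apply_moves", "body": {
  "deltas": [
    {"fingers":10,"delta_pos":[0,0,-20],"angular":[0,0,0]},
    {"fingers":10,"delta_pos":[0,0,-55],"angular":[0,0,0]},
    {"fingers":10,"delta_pos":[25,10,-80],"angular":[0,0,0]},
    {"fingers":10,"delta_pos":[65,26,-80],"angular":[0,0,0]},
    {"fingers":10,"delta_pos":[105,43,-80],"angular":[0,0,0]},
    {"fingers":10,"delta_pos":[145,59,-75],"angular":[0,0,0]},
    {"fingers":10,"delta_pos":[185,75,-55],"angular":[0,0,-4]},
    {"fingers":10,"delta_pos":[215,87,-30],"angular":[0,0,-4]},
    {"fingers":10,"delta_pos":[226,91,0],"angular":[0,0,-4]},
    {"fingers":10,"delta_pos":[226,91,15],"angular":[0,0,-4]}
  ]
}}

```text
clock: 4.2
tool_pos: [0.544, -0.3395, 0.0575]
orientation: [179.8, 0.1, -86.5]
force: [-0.1, 0.0, -2.3]
opening: 0.0271
gripper_force: 30.0
```

```bash
python3 -c "
from go import *
o=ctrl.get_obs();print(o['opening'],o['gripper_force'])
go((.547,-.3385,.0763-.039,-86.3))"
```

```text
0.027135755847692095 29.99947339296341
at [ 0.544  -0.3395  0.0575] [ 1.798e+02  1.000e-01 -8.650e+01] j [-15.  26. -15.  -0. -49.  18.] F [-0.1  0.  -2.3] t 4.2
(0.547, -0.3385, 0.03730000000000001, -86.3) dpos [-0.8 -3.1 20.2] ang [ 0.2  0.1 -0.2]
```

Call:
{"method": "apply_moves", "body": {
  "deltas": [
    {"fingers":10,"delta_pos":[0,0,8],"angular":[0,0,0]},
    {"fingers":10,"delta_pos":[0,0,15],"angular":[0,0,0]},
    {"fingers":10,"delta_pos":[0,0,19],"angular":[0,0,0]},
    {"fingers":10,"delta_pos":[0,0,21],"angular":[0,0,0]},
    {"fingers":10,"delta_pos":[0,0,21],"angular":[0,0,0]}
  ]
}}

```text
clock: 4.7
tool_pos: [0.5473, -0.338, 0.04]
orientation: [-180.0, -0.0, -86.2]
force: [0.7, 0.6, -2.2]
opening: 0.0271
gripper_force: 30.0
```

Call:
{"method": "apply_moves", "body": {
  "deltas": [
    {"fingers":10,"delta_pos":[0,0,2],"angular":[0,0,0]},
    {"fingers":10,"delta_pos":[0,0,4],"angular":[0,0,0]},
    {"fingers":10,"delta_pos":[0,0,4.5],"angular":[0,0,0]},
    {"fingers":10,"delta_pos":[0,0,4.5],"angular":[0,0,0]}
  ]
}}

```text
clock: 5.1
tool_pos: [0.547, -0.3383, 0.0353]
orientation: [-180.0, -0.0, -86.3]
force: [0.0, 0.5, -0.5]
opening: 0.027
gripper_force: 30.0
```

```bash
python3 -c "
from go import *
x,y,z=ctrl.get_obs()['tool_pos']
go((x,y,z+.15,-86.3),(.57,0,.22,-118),(.62,.347,.22,-146))"
```

```text
at [ 0.547  -0.3383  0.0353] [-180.    -0.   -86.3] j [-14.  27. -16.  -0. -46.  18.] F [ 0.   0.5 -0.5] t 5.1
(np.float64(0.5470255738883161), np.float64(-0.3382983214248368), np.float64(0.18532081194055192), -86.3) dpos [   0.   -0. -150.] ang [-0. -0.  0.]
(0.57, 0, 0.22, -118) dpos [-336.1  -44.9 -184.7] ang [-0.  -0.  31.7]
(0.62, 0.347, 0.22, -146) dpos [-679.1 -117.3 -184.7] ang [-0.   0.  59.7]
```

Call:
{"method": "apply_moves", "body": {
  "deltas": [
    {"fingers":45,"delta_pos":[0,0,0],"angular":[0,0,0]},
    {"fingers":45,"delta_pos":[0,0,0],"angular":[0,0,0]},
    {"fingers":45,"delta_pos":[0,0,0],"angular":[0,0,0]},
    {"fingers":45,"delta_pos":[0,0,-25],"angular":[0,0,0]},
    {"fingers":45,"delta_pos":[0,0,-70],"angular":[0,0,0]},
    {"fingers":45,"delta_pos":[-15,-2,-115],"angular":[0,0,0]},
    {"fingers":45,"delta_pos":[-50,-8,-145],"angular":[0,0,0]},
    {"fingers":60,"delta_pos":[-95,-16,-160],"angular":[0,0,0]},
    {"fingers":60,"delta_pos":[-140,-24,-160],"angular":[0,0,0]},
    {"fingers":60,"delta_pos":[-185,-32,-160],"angular":[0,0,0]}
  ]
}}

```text
clock: 6.1
tool_pos: [0.5671, -0.1502, 0.1963]
orientation: [-179.9, -0.0, -86.3]
force: [0.5, -0.4, -0.7]
opening: 0.0588
gripper_force: 0.0
```

```bash
python3 -c "
from go import *
go((.6195,.346,.18,-86.3),(.6195,.346,.0763,-86.3))"
```

```text
at [ 0.5671 -0.1502  0.1963] [-179.9   -0.   -86.3] j [  4.  13. -13.   0. -63.  -1.] F [ 0.5 -0.4 -0.7] t 6.1
(0.6195, 0.346, 0.18, -86.3) dpos [-491.8  -84.1   16.4] ang [-0.1 -0.  -0. ]
(0.6195, 0.346, 0.0763, -86.3) dpos [-491.8  -83.8  120.1] ang [-0.1 -0.  -0. ]
```

Call:
{"method": "apply_moves", "body": {
  "deltas": [
    {"fingers":60,"delta_pos":[-48,-8,0],"angular":[0,0,0]},
    {"fingers":60,"delta_pos":[-96,-16,0],"angular":[0,0,0]},
    {"fingers":60,"delta_pos":[-145,-25,0],"angular":[0,0,0]},
    {"fingers":60,"delta_pos":[-194,-33,0],"angular":[0,0,0]},
    {"fingers":60,"delta_pos":[-243,-41,0],"angular":[0,0,0]},
    {"fingers":60,"delta_pos":[-292,-50,0],"angular":[0,0,0]},
    {"fingers":60,"delta_pos":[-341,-58,0],"angular":[0,0,0]},
    {"fingers":60,"delta_pos":[-390,-66,0],"angular":[0,0,0]},
    {"fingers":60,"delta_pos":[-435,-74,0],"angular":[0,0,0]},
    {"fingers":60,"delta_pos":[-475,-81,10],"angular":[0,0,0]}
  ]
}}

```text
clock: 7.1
tool_pos: [0.6176, 0.3305, 0.1866]
orientation: [-179.8, 0.1, -86.2]
force: [0.7, -0.9, 1.3]
opening: 0.06
gripper_force: 0.0
```

Call:
{"method": "apply_moves", "body": {
  "deltas": [
    {"fingers":60,"delta_pos":[-17,-3,5],"angular":[0,0,0]},
    {"fingers":60,"delta_pos":[-17,-3,5],"angular":[0,0,0]},
    {"fingers":60,"delta_pos":[-17,-3,5],"angular":[0,0,0]}
  ]
}}

```text
clock: 7.4
tool_pos: [0.6186, 0.3444, 0.1796]
orientation: [180.0, -0.0, -86.3]
force: [0.1, -1.3, -0.1]
opening: 0.06
gripper_force: 0.0
```

```bash
python3 -c "
from go import *
from h import *
sd=ctrl.snapshot('side')
cv2.imwrite('pics/sd.png',sd[:,:,::-1])
crop('pics/sd.png',140,170,280,310,4.2,'pics/sd1.png')
go((.6195,.346,.0763,-86.3))"
```

```text
at [0.6188 0.3439 0.1802] [180.   -0.  -86.3] j [ 45.  25.   2.   0. -67. -41.] F [ 1.  -0.9 -0.7] t 7.5
(0.6195, 0.346, 0.0763, -86.3) dpos [ -2.1  -0.8 103.9] ang [ 0. -0. -0.]
```

View pics/sd1.png

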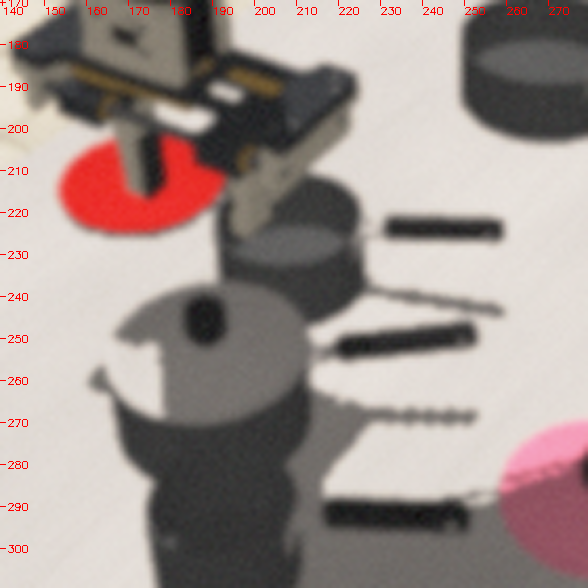

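The gripper straddles the lid_1 knob at (187,246). The base pan is open and nothing has shifted. Descending to grip.

Call:
{"method": "apply_moves", "body": {
  "deltas": [
    {"fingers":60,"delta_pos":[-2,-1,35],"angular":[0,0,0]},
    {"fingers":60,"delta_pos":[-2,-1,65],"angular":[0,0,0]},
    {"fingers":60,"delta_pos":[-2,-1,90],"angular":[0,0,0]},
    {"fingers":60,"delta_pos":[-2,-1,104],"angular":[0,0,0]},
    {"fingers":60,"delta_pos":[-2,-1,104],"angular":[0,0,0]},
    {"fingers":10,"delta_pos":[-2,-1,104],"angular":[0,0,0]},
    {"fingers":10,"delta_pos":[-2,-1,104],"angular":[0,0,0]},
    {"fingers":10,"delta_pos":[-2,-1,104],"angular":[0,0,0]},
    {"fingers":10,"delta_pos":[-2,-1,104],"angular":[0,0,0]},
    {"fingers":10,"delta_pos":[-2,-1,104],"angular":[0,0,0]}
  ]
}}

```text
clock: 8.45
tool_pos: [0.6202, 0.3472, 0.0769]
orientation: [-179.9, 0.0, -86.3]
force: [-1.1, -0.1, 2.8]
opening: 0.0273
gripper_force: 30.0
```

```bash
python3 -c "
from go import *
x,y,z=ctrl.get_obs()['tool_pos']
go((x,y,z+.1,-86.3),(.3826,-.349,z+.1,-86.3))"
```

```text
at [0.6202 0.3472 0.0769] [-179.9    0.   -86.3] j [ 45.  30.  -5.   0. -55. -41.] F [-1.1 -0.1  2.8] t 8.4
(np.float64(0.6201884815844187), np.float64(0.3472073200171109), np.float64(0.1769438122622632), -86.3) dpos [  -0.1   -0.1 -100. ] ang [-0.1  0.   0. ]
(0.3826, -0.349, np.float64(0.1769438122622632), -86.3) dpos [ 679.2  282.2 -101. ] ang [-0.1  0.   0. ]
```

Call:
{"method": "apply_moves", "body": {
  "deltas": [
    {"fingers":10,"delta_pos":[0,0,-20],"angular":[0,0,0]},
    {"fingers":10,"delta_pos":[0,0,-60],"angular":[0,0,0]},
    {"fingers":10,"delta_pos":[20,8,-95],"angular":[0,0,0]},
    {"fingers":10,"delta_pos":[55,23,-105],"angular":[0,0,0]},
    {"fingers":10,"delta_pos":[95,39,-105],"angular":[0,0,0]},
    {"fingers":10,"delta_pos":[137,57,-105],"angular":[0,0,0]},
    {"fingers":10,"delta_pos":[180,75,-105],"angular":[0,0,0]},
    {"fingers":10,"delta_pos":[223,93,-105],"angular":[0,0,0]},
    {"fingers":10,"delta_pos":[266,111,-105],"angular":[0,0,0]},
    {"fingers":10,"delta_pos":[309,128,-105],"angular":[0,0,0]}
  ]
}}

```text
clock: 9.45
tool_pos: [0.5107, 0.0286, 0.1811]
orientation: [-180.0, 0.0, -86.3]
force: [0.9, -0.8, -1.9]
opening: 0.0274
gripper_force: 30.0
```

```bash
python3 -c "
from go import *
go((.3826,-.349,.17,-86.3),(.3826,-.349,.042,-86.3))"
```

```text
at [0.5107 0.0286 0.1811] [-180.     0.   -86.3] j [ 25.   7. -23.  -0. -59. -21.] F [ 0.9 -0.8 -1.9] t 9.4
(0.3826, -0.349, 0.17, -86.3) dpos [368.5 152.4  11.1] ang [-0.  0.  0.]
(0.3826, -0.349, 0.042, -86.3) dpos [368.5 152.4 139.1] ang [-0.  0.  0.]
```

Call:
{"method": "apply_moves", "body": {
  "deltas": [
    {"fingers":10,"delta_pos":[43,18,0],"angular":[0,0,0]},
    {"fingers":10,"delta_pos":[86,36,0],"angular":[0,0,0]},
    {"fingers":10,"delta_pos":[129,54,0],"angular":[0,0,0]},
    {"fingers":10,"delta_pos":[172,71,0],"angular":[0,0,0]},
    {"fingers":10,"delta_pos":[215,89,0],"angular":[0,0,0]},
    {"fingers":10,"delta_pos":[258,107,5],"angular":[0,0,0]},
    {"fingers":10,"delta_pos":[298,123,20],"angular":[0,0,0]},
    {"fingers":10,"delta_pos":[335,138,45],"angular":[0,0,0]},
    {"fingers":10,"delta_pos":[360,149,75],"angular":[0,0,0]},
    {"fingers":10,"delta_pos":[368,152,100],"angular":[0,0,0]}
  ]
}}

```text
clock: 10.45
tool_pos: [0.3824, -0.3487, 0.0797]
orientation: [180.0, 0.0, -86.4]
force: [-1.1, 0.8, -1.7]
opening: 0.0272
gripper_force: 30.0
```

Call:
{"method": "apply_moves", "body": {
  "deltas": [
    {"fingers":10,"delta_pos":[0,0,15],"angular":[0,0,0]},
    {"fingers":10,"delta_pos":[0,0,26],"angular":[0,0,0]},
    {"fingers":10,"delta_pos":[0,0,35],"angular":[0,0,0]},
    {"fingers":10,"delta_pos":[0,0,40],"angular":[0,0,0]},
    {"fingers":10,"delta_pos":[0,0,40],"angular":[0,0,0]},
    {"fingers":10,"delta_pos":[0,0,40],"angular":[0,0,0]}
  ]
}}

```text
clock: 11.05
tool_pos: [0.3847, -0.3468, 0.0416]
orientation: [-180.0, -0.0, -86.2]
force: [-0.1, -0.2, -1.0]
opening: 0.0272
gripper_force: 30.0
```

Call:
{"method": "apply_moves", "body": {
  "deltas": [
    {"fingers":10,"delta_pos":[0,0,3],"angular":[0,0,0]},
    {"fingers":10,"delta_pos":[0,0,5],"angular":[0,0,0]},
    {"fingers":10,"delta_pos":[0,0,5.5],"angular":[0,0,0]},
    {"fingers":10,"delta_pos":[0,0,5.5],"angular":[0,0,0]}
  ]
}}

```text
clock: 11.45
tool_pos: [0.3842, -0.3469, 0.0358]
orientation: [-180.0, -0.0, -86.3]
force: [0.3, 1.9, 2.3]
opening: 0.0272
gripper_force: 30.0
```

```bash
python3 -c "
from go import *
x,y,z=ctrl.get_obs()['tool_pos']
go((x,y,z+.16,-86.3),(.529,.2855,.18,-146))"
```

```text
at [ 0.3842 -0.3469  0.0358] [-180.    -0.   -86.3] j [-20.  18. -32.  -0. -40.  24.] F [0.3 1.9 2.3] t 11.4
(np.float64(0.3842477477778287), np.float64(-0.3468772443199867), np.float64(0.19584728044628782), -86.3) dpos [ 0.0e+00 -1.0e-01 -1.6e+02] ang [-0. -0.  0.]
(0.529, 0.2855, 0.18, -146) dpos [-621.6 -185.5 -144.2] ang [-0.   0.  59.7]
```

Call:
{"method": "apply_moves", "body": {
  "deltas": [
    {"fingers":45,"delta_pos":[0,0,0],"angular":[0,0,0]},
    {"fingers":45,"delta_pos":[0,0,0],"angular":[0,0,0]},
    {"fingers":45,"delta_pos":[0,0,0],"angular":[0,0,0]},
    {"fingers":45,"delta_pos":[0,0,-25],"angular":[0,0,0]},
    {"fingers":45,"delta_pos":[0,0,-70],"angular":[0,0,0]},
    {"fingers":45,"delta_pos":[-10,-3,-115],"angular":[0,0,5]},
    {"fingers":45,"delta_pos":[-40,-12,-145],"angular":[0,0,12]},
    {"fingers":50,"delta_pos":[-80,-24,-150],"angular":[0,0,20]},
    {"fingers":50,"delta_pos":[-120,-36,-150],"angular":[0,0,28]},
    {"fingers":50,"delta_pos":[-160,-48,-150],"angular":[0,0,36]}
  ]
}}

```text
clock: 12.45
tool_pos: [0.4206, -0.1895, 0.1862]
orientation: [-179.9, 0.0, -121.0]
force: [-0.1, -0.6, 0.3]
opening: 0.0499
gripper_force: 0.0
```

```bash
cat > look.py <<'E'
from fit import *
import sys
def look(tag):
    ims={n:ctrl.snapshot(n)[:,:,::-1].copy() for n in("top","side")}
    for n in ims: cv2.imwrite(f"pics/{n}_{tag}.png",ims[n])
    return ims
E
python3 -c "
from go import *
from look import *
ims=look('a')
for k,q0 in {'1':(.620,.347,-2.55),'2':(.662,.202,-2.82),'3':(.531,.4315,-2.77),'base':(.639,-.112,2.798)}.items():
    for cams in (('top','side'),('top',),('side',)):
        q,f=fit(ims,k,False,[*q0,q0[0],q0[1]],cams=cams); print(k,np.round(q,4),round(np.degrees(q[2]),1),round(f,1))
cv2.imwrite('pics/la.png',cv2.hconcat([cv2.resize(ims['top'][140:280,140:400],None,fx=2,fy=2),ims['side'][100:380,150:400]]))
go()"
```

```text
1 [ 0.6139  0.3456 -2.55  ] -146.1 604.2
1 [ 0.6145  0.3399 -2.553 ] -146.3 51.3
1 [ 0.6095  0.3524 -2.5378] -145.4 463.6
2 [ 0.6617  0.2097 -2.7635] -158.3 337.3
2 [ 0.6624  0.201  -2.7948] -160.1 25.0
2 [ 0.658   0.2209 -2.7128] -155.4 160.0
3 [ 0.5333  0.4327 -2.8019] -160.5 478.9
3 [ 0.5295  0.4314 -2.7258] -156.2 61.6
3 [ 0.5342  0.4345 -2.8143] -161.2 356.6
base [ 0.6324 -0.1129  2.7815] 159.4 315.8
base [ 0.6328 -0.1162  2.8034] 160.6 122.3
base [ 0.6321 -0.1089  2.7536] 157.8 150.7
at [ 0.4213 -0.1877  0.1861] [-1.799e+02  1.000e-01 -1.209e+02] j [  1.   2. -29.  -0. -59. -31.] F [ 0.2 -0.4 -0.1] t 12.6
```

View pics/la.png

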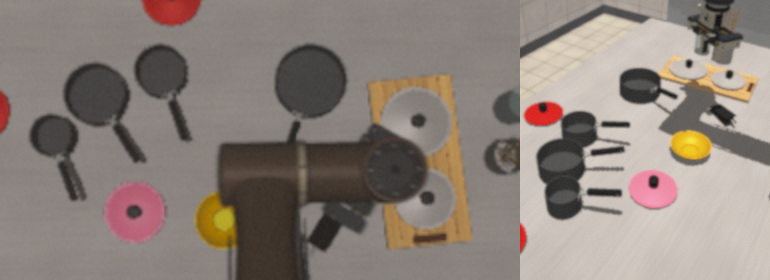

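Both lids lie flat on the board. The fits of the now open pans are a little biased, so I'll check them with an overlay.

```bash
python3 -c "
from fit import *
im=cv2.imread('pics/top_a.png');T=[]
for k,q,x0,y0,x1,y1 in [('base',(.639,-.112,2.798),270,150,320,215),('1',(.6195,.346,-2.55),163,163,213,228),('2',(.6617,.202,-2.81),200,155,250,220),('3',(.531,.4315,-2.77),145,190,195,255)]:
    s=9;c=cv2.resize(im[y0:y1,x0:x1],None,fx=s,fy=s,interpolation=cv2.INTER_CUBIC)
    r=PAN[k][0]/2
    for P,col in [(ring(q[0],q[1],r,.062),(0,255,0)),(ring(q[0],q[1],r-.0025,.010),(0,255,255)),(ring(q[0],q[1],r,0),(255,0,255)),(bar(k,*q)[[1,3,7,5]],(0,0,255))]:
        u=((w2p('top',P)-[x0,y0]+.5)*s).astype(np.int32);cv2.polylines(c,[u],True,col)
    c=np.clip(c.astype(float)*1.5,0,255).astype(np.uint8);T.append(c)
o=cv2.hconcat(T);o=cv2.resize(o,None,fx=.44,fy=.44,interpolation=cv2.INTER_AREA);print(o.shape);cv2.imwrite('pics/ov.png',o)
"
```

```text
(257, 792, 3)
```

View pics/ov.png

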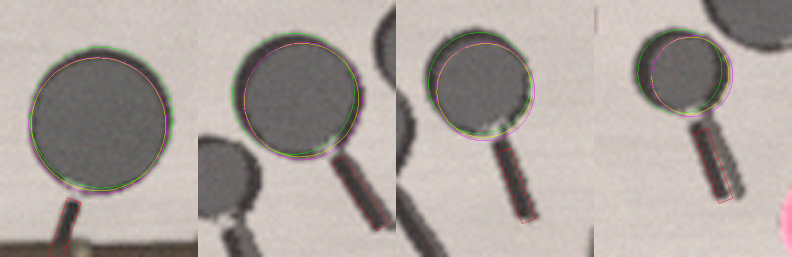

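```bash
python3 -c "
from go import *
go((.5341,.2884,.15,-146),(.5341,.2884,.051,-146))"
```

```text
at [ 0.4213 -0.1877  0.1861] [-1.799e+02  1.000e-01 -1.209e+02] j [  1.   2. -29.  -0. -59. -31.] F [ 0.2 -0.4 -0.1] t 12.6
(0.5341, 0.2884, 0.15, -146) dpos [-466.5  147.4   36.5] ang [-0.1  0.1 25.1]
(0.5341, 0.2884, 0.051, -146) dpos [-466.4  147.5  135.5] ang [-0.1  0.1 25.1]
```

Call:
{"method": "apply_moves", "body": {
  "deltas": [
    {"fingers":50,"delta_pos":[-40,13,0],"angular":[0,0,2]},
    {"fingers":50,"delta_pos":[-85,27,0],"angular":[0,0,4]},
    {"fingers":50,"delta_pos":[-130,41,0],"angular":[0,0,7]},
    {"fingers":50,"delta_pos":[-175,55,0],"angular":[0,0,10]},
    {"fingers":50,"delta_pos":[-220,69,0],"angular":[0,0,13]},
    {"fingers":50,"delta_pos":[-265,84,0],"angular":[0,0,16]},
    {"fingers":50,"delta_pos":[-310,98,0],"angular":[0,0,19]},
    {"fingers":50,"delta_pos":[-355,112,5],"angular":[0,0,22]},
    {"fingers":50,"delta_pos":[-400,126,15],"angular":[0,0,25]},
    {"fingers":50,"delta_pos":[-440,139,30],"angular":[0,0,25]}
  ]
}}

```text
clock: 13.55
tool_pos: [0.5265, 0.2608, 0.1558]
orientation: [-180.0, 0.1, -145.7]
force: [0.7, -1.5, 0.6]
opening: 0.05
gripper_force: 0.0
```

Call:
{"method": "apply_moves", "body": {
  "deltas": [
    {"fingers":50,"delta_pos":[-25,0,10],"angular":[0,0,0]},
    {"fingers":50,"delta_pos":[-25,0,10],"angular":[0,0,0]},
    {"fingers":50,"delta_pos":[-25,0,10],"angular":[0,0,0]}
  ]
}}

```text
clock: 13.85
tool_pos: [0.546, 0.2721, 0.1445]
orientation: [-180.0, -0.1, -145.6]
force: [-0.2, -0.5, -0.2]
opening: 0.0499
gripper_force: 0.0
```

```bash
python3 -c "
from go import *
go((.5341,.2884,.051,-146))"
```

```text
at [0.546  0.2721 0.1445] [-1.800e+02 -1.000e-01 -1.456e+02] j [  45.   18.  -14.   -0.  -58. -100.] F [-0.2 -0.5 -0.2] t 13.8
(0.5341, 0.2884, 0.051, -146) dpos [ 0.5 20.2 93.5] ang [-0.  -0.1  0.4]
```

Call:
{"method": "apply_moves", "body": {
  "deltas": [
    {"fingers":50,"delta_pos":[0,12,15],"angular":[0,0,0]},
    {"fingers":50,"delta_pos":[0,20,35],"angular":[0,0,0]},
    {"fingers":50,"delta_pos":[0,20,60],"angular":[0,0,0]},
    {"fingers":50,"delta_pos":[0,20,80],"angular":[0,0,0]},
    {"fingers":50,"delta_pos":[0,20,93],"angular":[0,0,0]},
    {"fingers":50,"delta_pos":[0,20,93],"angular":[0,0,0]}
  ]
}}

```text
clock: 14.45
tool_pos: [0.534, 0.2877, 0.0515]
orientation: [-180.0, -0.1, -145.7]
force: [-0.3, -1.0, -0.5]
opening: 0.0501
gripper_force: 0.0
```

Call:
{"method": "apply_moves", "body": {
  "deltas": [
    {"fingers":5,"delta_pos":[0,0,0],"angular":[0,0,0]},
    {"fingers":5,"delta_pos":[0,0,0],"angular":[0,0,0]},
    {"fingers":5,"delta_pos":[0,0,0],"angular":[0,0,0]},
    {"fingers":5,"delta_pos":[0,0,0],"angular":[0,0,0]},
    {"fingers":5,"delta_pos":[0,0,0],"angular":[0,0,0]}
  ]
}}

```text
clock: 14.95
tool_pos: [0.5349, 0.2894, 0.053]
orientation: [180.0, 0.0, -145.7]
force: [-0.6, -0.6, 0.1]
opening: 0.0153
gripper_force: 0.2
```

```bash
python3 -c "
from go import *
o=ctrl.get_obs();print(o['opening'],o['moment']);go()"
```

```text
0.015303345162682835 [0.11410798 0.156176   0.00795852]
at [0.5349 0.2894 0.053 ] [ 180.     0.  -145.7] j [  47.   24.  -20.   -0.  -46. -102.] F [-0.6 -0.6  0.1] t 14.9
```

Call:
{"method": "apply_moves", "body": {
  "deltas": [
    {"fingers":5,"delta_pos":[0,0,0],"angular":[0,0,0]},
    {"fingers":5,"delta_pos":[0,0,0],"angular":[0,0,0]},
    {"fingers":5,"delta_pos":[0,0,-5],"angular":[0,0,0]},
    {"fingers":5,"delta_pos":[0,0,-15],"angular":[0,0,0]},
    {"fingers":5,"delta_pos":[0,0,-30],"angular":[0,0,0]},
    {"fingers":5,"delta_pos":[0,0,-50],"angular":[0,0,0]},
    {"fingers":5,"delta_pos":[0,0,-70],"angular":[0,0,0]},
    {"fingers":5,"delta_pos":[0,0,-90],"angular":[0,0,0]},
    {"fingers":5,"delta_pos":[0,0,-105],"angular":[0,0,0]},
    {"fingers":5,"delta_pos":[0,0,-110],"angular":[0,0,0]}
  ]
}}

```text
clock: 15.95
tool_pos: [0.5354, 0.2896, 0.1648]
orientation: [180.0, 0.2, -145.7]
force: [-0.1, -0.3, -2.2]
opening: 0.0145
gripper_force: 30.0
```

```bash
python3 -c "
from go import *
from h import *
o=ctrl.get_obs();print(o['opening'],o['moment'],o['gripper_force']);
sd=ctrl.snapshot('side')[:,:,::-1].copy();crop(sd,110,130,310,280,3,'pics/l1.png')
go((.5453,-.1707,.163,-146))"
```

```text
0.014454501203051546 [0.02534287 0.09133644 0.03537121] 29.97194766998291
at [0.5353 0.2896 0.1647] [ 180.     0.2 -145.7] j [  47.   17.  -13.    0.  -60. -102.] F [-0.7  0.3 -0.5] t 16.0
(0.5453, -0.1707, 0.163, -146) dpos [ 251.3 -385.8    0.9] ang [0.  0.2 0.3]
```

View pics/l1.png

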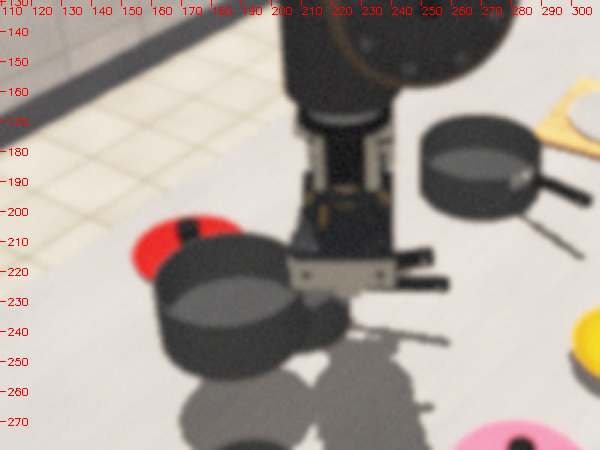

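Pan 1 is held level. Carrying it over the base pan.

Call:
{"method": "apply_moves", "body": {
  "deltas": [
    {"fingers":5,"delta_pos":[8,-13,0],"angular":[0,0,0]},
    {"fingers":5,"delta_pos":[25,-40,0],"angular":[0,0,0]},
    {"fingers":5,"delta_pos":[46,-74,0],"angular":[0,0,0]},
    {"fingers":5,"delta_pos":[68,-109,0],"angular":[0,0,0]},
    {"fingers":5,"delta_pos":[90,-144,0],"angular":[0,0,0]},
    {"fingers":5,"delta_pos":[112,-179,0],"angular":[0,0,0]},
    {"fingers":5,"delta_pos":[134,-214,0],"angular":[0,0,0]},
    {"fingers":5,"delta_pos":[156,-249,0],"angular":[0,0,0]},
    {"fingers":5,"delta_pos":[177,-284,0],"angular":[0,0,0]},
    {"fingers":5,"delta_pos":[195,-313,0],"angular":[0,0,0]}
  ]
}}

```text
clock: 17.0
tool_pos: [0.5489, -0.0819, 0.1616]
orientation: [179.9, -0.1, -145.7]
force: [0.6, 0.5, -3.3]
opening: 0.0148
gripper_force: 30.0
```

Call:
{"method": "apply_moves", "body": {
  "deltas": [
    {"fingers":5,"delta_pos":[15,-25,0],"angular":[0,0,0]},
    {"fingers":5,"delta_pos":[30,-50,0],"angular":[0,0,0]},
    {"fingers":5,"delta_pos":[42,-69,5],"angular":[0,0,0]},
    {"fingers":5,"delta_pos":[47,-77,10],"angular":[0,0,0]},
    {"fingers":5,"delta_pos":[47,-77,20],"angular":[0,0,0]},
    {"fingers":5,"delta_pos":[47,-77,25],"angular":[0,0,0]},
    {"fingers":5,"delta_pos":[47,-77,25],"angular":[0,0,0]},
    {"fingers":5,"delta_pos":[47,-77,25],"angular":[0,0,0]}
  ]
}}

```text
clock: 17.8
tool_pos: [0.5548, -0.1687, 0.1375]
orientation: [180.0, -0.0, -145.6]
force: [-0.3, -0.1, -0.8]
opening: 0.0147
gripper_force: 30.0
```

```bash
cat > ovl.py <<'E'
from fit import *
def ovl(im,n,items,x0,y0,x1,y1,s):
    c=cv2.resize(im[y0:y1,x0:x1],None,fx=s,fy=s,interpolation=cv2.INTER_CUBIC);c=np.clip(c.astype(float)*1.5,0,255).astype(np.uint8)
    cols=[(0,255,0),(0,0,255),(255,0,255),(255,255,0)]
    for (k,q,z),col in zip(items,cols):
        r=PAN[k][0]/2
        P=[ring(q[0],q[1],r,z+.062),bar(k,*q)[[1,3,7,5]]+[0,0,z]]
        if z>.05 or k=='base': P.append(ring(q[0],q[1],r,z))
        for p in P: cv2.polylines(c,[((w2p(n,p)-[x0,y0]+.5)*s).astype(np.int32)],True,col)
    return c
E
python3 -c "
from go import *
from look import *; from ovl import *
o=ctrl.get_obs();p=o['tool_pos'];yaw=np.radians(o['orientation'][2]);u=np.array([np.cos(yaw),np.sin(yaw)])
c=p[:2]-.102*u;z=p[2]-.053;print('pan1',c,z,o['opening'])
ims=look('b');it=[('base',(.639,-.112,2.798),0),('1',(*c,yaw),z)]
A=ovl(ims['top'],'top',it,255,140,335,230,5);B=ovl(ims['side'],'side',it,230,130,310,220,5)
cv2.imwrite('pics/ov1.png',cv2.hconcat([A,B]));go((.5547,-.1695,.14,-145.7))"
```

```text
pan1 [ 0.63899822 -0.11106622] 0.08446434205073614 0.014682947269179448
at [ 0.5552 -0.1688  0.138 ] [-180.     0.  -145.6] j [  2.  16. -18.   0. -56. -58.] F [-0.3 -0.2 -1.3] t 17.9
(0.5547, -0.1695, 0.14, -145.7) dpos [ 0.8 -0.3 -2. ] ang [-0.   0.   0.1]
```

View pics/ov1.png

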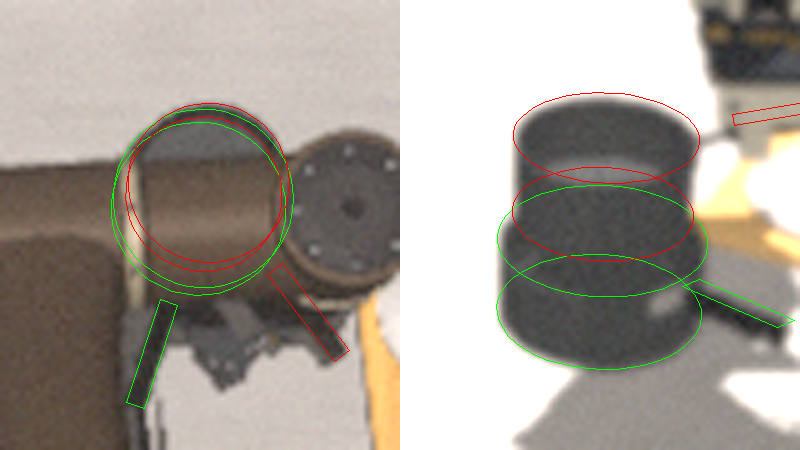

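Pan 1 is centred above the base pan, so I can lower it.

Call:
{"method": "apply_moves", "body": {
  "deltas": [
    {"fingers":5,"delta_pos":[0,0,10],"angular":[0,0,0]},
    {"fingers":5,"delta_pos":[0,0,24],"angular":[0,0,0]},
    {"fingers":5,"delta_pos":[0,0,38],"angular":[0,0,0]},
    {"fingers":5,"delta_pos":[0,0,50],"angular":[0,0,0]},
    {"fingers":5,"delta_pos":[0,0,60],"angular":[0,0,0]},
    {"fingers":5,"delta_pos":[0,0,66],"angular":[0,0,0]},
    {"fingers":5,"delta_pos":[0,0,69],"angular":[0,0,0]},
    {"fingers":5,"delta_pos":[0,0,69],"angular":[0,0,0]}
  ]
}}

```text
clock: 18.7
tool_pos: [0.5548, -0.1694, 0.0683]
orientation: [180.0, -0.0, -145.7]
force: [-0.3, -0.7, -2.0]
opening: 0.0146
gripper_force: 30.0
```

Call:
{"method": "apply_moves", "body": {
  "deltas": [
    {"fingers":5,"delta_pos":[0,0,2],"angular":[0,0,0]},
    {"fingers":5,"delta_pos":[0,0,4],"angular":[0,0,0]},
    {"fingers":5,"delta_pos":[0,0,4],"angular":[0,0,0]}
  ]
}}

```text
clock: 19.0
tool_pos: [0.5548, -0.1694, 0.0646]
orientation: [-180.0, 0.0, -145.7]
force: [0.2, -0.4, -2.2]
opening: 0.0144
gripper_force: 30.0
```

Call:
{"method": "apply_moves", "body": {
  "deltas": [
    {"fingers":5,"delta_pos":[0,0,1],"angular":[0,0,0]},
    {"fingers":5,"delta_pos":[0,0,2],"angular":[0,0,0]},
    {"fingers":5,"delta_pos":[0,0,2],"angular":[0,0,0]},
    {"fingers":5,"delta_pos":[0,0,2],"angular":[0,0,0]}
  ]
}}

```text
clock: 19.4
tool_pos: [0.5551, -0.1695, 0.063]
orientation: [-180.0, 0.0, -145.7]
force: [-1.9, -0.1, 2.0]
opening: 0.0148
gripper_force: 30.0
```

Call:
{"method": "apply_moves", "body": {
  "deltas": [
    {"fingers":40,"delta_pos":[0,0,0],"angular":[0,0,0]},
    {"fingers":40,"delta_pos":[0,0,0],"angular":[0,0,0]},
    {"fingers":40,"delta_pos":[0,0,0],"angular":[0,0,0]},
    {"fingers":40,"delta_pos":[0,0,-20],"angular":[0,0,0]},
    {"fingers":40,"delta_pos":[0,0,-55],"angular":[0,0,0]},
    {"fingers":40,"delta_pos":[0,0,-95],"angular":[0,0,0]},
    {"fingers":50,"delta_pos":[0,0,-110],"angular":[0,0,0]},
    {"fingers":50,"delta_pos":[0,0,-110],"angular":[0,0,0]}
  ]
}}

```text
clock: 20.2
tool_pos: [0.5565, -0.1695, 0.1757]
orientation: [-179.8, 0.3, -145.7]
force: [1.1, 0.5, -0.8]
opening: 0.0485
gripper_force: 0.0
```

```bash
python3 -c "
from go import *
from look import *; from ovl import *
ims=look('c')
it=[('base',(.639,-.112,2.798),0),('1',(.6388,-.112,np.radians(-145.7)),.01),('2',(.662,.202,np.radians(-161)),0),('3',(.531,.4315,np.radians(-159)),0)]
A=ovl(ims['side'],'side',it,160,150,310,320,3.5);B=ovl(ims['top'],'top',it,145,150,305,250,3)
B=cv2.copyMakeBorder(B,0,A.shape[0]-B.shape[0],0,0,0)
o=cv2.hconcat([A,B]);o=cv2.resize(o,None,fx=.79,fy=.79);print(o.shape);cv2.imwrite('pics/ov2.png',o)
go((.5674,.1694,.15,-161),(.5674,.1694,.052,-161))"
```

```text
(470, 794, 3)
at [ 0.5546 -0.1692  0.1724] [ 180.     0.  -145.7] j [  2.  14. -16.  -0. -60. -58.] F [-0.2  0.4 -0.8] t 20.3
(0.5674, 0.1694, 0.15, -161) dpos [-201.4  272.5   22.5] ang [ 0.   0.  15.3]
(0.5674, 0.1694, 0.052, -161) dpos [-201.3  272.5  120.5] ang [ 0.   0.  15.3]
```

View pics/ov2.png

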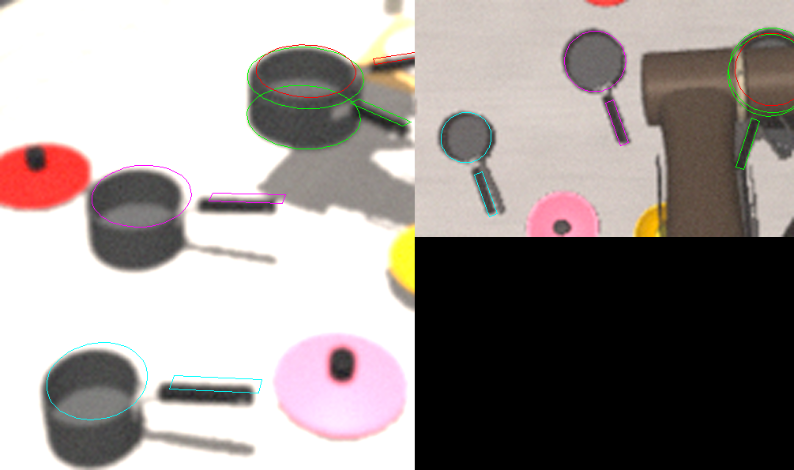

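Pan 1 sits nested in the base pan; pan_2 and pan_3 are where they were. Next is pan_2.

Call:
{"method": "apply_moves", "body": {
  "deltas": [
    {"fingers":50,"delta_pos":[-14,20,0],"angular":[0,0,2]},
    {"fingers":50,"delta_pos":[-38,52,0],"angular":[0,0,4]},
    {"fingers":50,"delta_pos":[-64,87,0],"angular":[0,0,6]},
    {"fingers":50,"delta_pos":[-90,122,0],"angular":[0,0,8]},
    {"fingers":50,"delta_pos":[-116,157,0],"angular":[0,0,10]},
    {"fingers":50,"delta_pos":[-142,192,0],"angular":[0,0,12]},
    {"fingers":50,"delta_pos":[-166,225,5],"angular":[0,0,14]},
    {"fingers":50,"delta_pos":[-186,252,15],"angular":[0,0,15.3]},
    {"fingers":50,"delta_pos":[-198,268,25],"angular":[0,0,15.3]},
    {"fingers":50,"delta_pos":[-201,272.5,30],"angular":[0,0,15.3]}
  ]
}}

```text
clock: 21.3
tool_pos: [0.5662, 0.1704, 0.14]
orientation: [-180.0, -0.2, -160.9]
force: [0.2, -0.2, 0.8]
opening: 0.0499
gripper_force: 0.0
```

Call:
{"method": "apply_moves", "body": {
  "deltas": [
    {"fingers":50,"delta_pos":[0,0,15],"angular":[0,0,0]},
    {"fingers":50,"delta_pos":[0,0,15],"angular":[0,0,0]}
  ]
}}

```text
clock: 21.5
tool_pos: [0.5655, 0.1677, 0.1248]
orientation: [-180.0, -0.3, -161.0]
force: [-0.0, -0.2, -0.5]
opening: 0.0497
gripper_force: 0.0
```

```bash
python3 -c "
from go import *
go((.5674,.1694,.053,-161))"
```

```text
at [0.5655 0.1677 0.1248] [-180.    -0.3 -161. ] j [  35.   18.  -18.   -0.  -55. -106.] F [-0.  -0.2 -0.5] t 21.5
(0.5674, 0.1694, 0.053, -161) dpos [-2.7  1.1 71.8] ang [-0.  -0.3  0. ]
```

Call:
{"method": "apply_moves", "body": {
  "deltas": [
    {"fingers":50,"delta_pos":[0,0,25],"angular":[0,0,0]},
    {"fingers":50,"delta_pos":[0,0,50],"angular":[0,0,0]},
    {"fingers":50,"delta_pos":[0,0,66],"angular":[0,0,0]},
    {"fingers":50,"delta_pos":[0,0,72],"angular":[0,0,0]},
    {"fingers":50,"delta_pos":[0,0,72],"angular":[0,0,0]},
    {"fingers":5,"delta_pos":[0,0,72],"angular":[0,0,0]},
    {"fingers":5,"delta_pos":[0,0,72],"angular":[0,0,0]},
    {"fingers":5,"delta_pos":[0,0,72],"angular":[0,0,0]},
    {"fingers":5,"delta_pos":[0,0,72],"angular":[0,0,0]},
    {"fingers":5,"delta_pos":[0,0,72],"angular":[0,0,0]}
  ]
}}

```text
clock: 22.5
tool_pos: [0.5673, 0.1692, 0.056]
orientation: [180.0, 0.0, -161.0]
force: [-1.5, 0.7, 0.4]
opening: 0.0152
gripper_force: 0.3
```

Call:
{"method": "apply_moves", "body": {
  "deltas": [
    {"fingers":5,"delta_pos":[0,0,0],"angular":[0,0,0]},
    {"fingers":5,"delta_pos":[0,0,0],"angular":[0,0,0]},
    {"fingers":5,"delta_pos":[0,0,0],"angular":[0,0,0]}
  ]
}}

```text
clock: 22.8
tool_pos: [0.5673, 0.1691, 0.0558]
orientation: [-180.0, 0.0, -161.0]
force: [-1.5, 0.5, 3.5]
opening: 0.015
gripper_force: 29.8
```

Call:
{"method": "apply_moves", "body": {
  "deltas": [
    {"fingers":5,"delta_pos":[0,0,-5],"angular":[0,0,0]},
    {"fingers":5,"delta_pos":[0,0,-15],"angular":[0,0,0]},
    {"fingers":5,"delta_pos":[0,0,-35],"angular":[0,0,0]},
    {"fingers":5,"delta_pos":[0,0,-60],"angular":[0,0,0]},
    {"fingers":5,"delta_pos":[0,0,-85],"angular":[0,0,0]},
    {"fingers":5,"delta_pos":[0,0,-105],"angular":[0,0,0]},
    {"fingers":5,"delta_pos":[0,0,-115],"angular":[0,0,0]},
    {"fingers":5,"delta_pos":[0,0,-120],"angular":[0,0,0]},
    {"fingers":5,"delta_pos":[0,0,-120],"angular":[0,0,0]},
    {"fingers":5,"delta_pos":[0,0,-120],"angular":[0,0,0]}
  ]
}}

```text
clock: 23.8
tool_pos: [0.5666, 0.1688, 0.1745]
orientation: [-180.0, -0.1, -161.0]
force: [0.2, 0.6, -2.8]
opening: 0.0147
gripper_force: 29.9
```

```bash
python3 -c "
from go import *
go((.632,-.2118,.18,-94))"
```

```text
at [0.5666 0.1688 0.1745] [-1.80e+02 -1.00e-01 -1.61e+02] j [  36.   15.  -14.   -0.  -61. -106.] F [ 0.2  0.6 -2.8] t 23.8
(0.632, -0.2118, 0.18, -94) dpos [  62.1 -381.1   -5.3] ang [  0.1  -0.1 -67. ]
```

Call:
{"method": "apply_moves", "body": {
  "deltas": [
    {"fingers":5,"delta_pos":[2,-15,-3],"angular":[0,0,-3]},
    {"fingers":5,"delta_pos":[7,-45,-6],"angular":[0,0,-8]},
    {"fingers":5,"delta_pos":[14,-85,-6],"angular":[0,0,-15]},
    {"fingers":5,"delta_pos":[20,-125,-6],"angular":[0,0,-22]},
    {"fingers":5,"delta_pos":[27,-165,-6],"angular":[0,0,-29]},
    {"fingers":5,"delta_pos":[33,-205,-6],"angular":[0,0,-36]},
    {"fingers":5,"delta_pos":[40,-245,-6],"angular":[0,0,-43]},
    {"fingers":5,"delta_pos":[46,-285,-6],"angular":[0,0,-50]},
    {"fingers":5,"delta_pos":[53,-322,-6],"angular":[0,0,-57]},
    {"fingers":5,"delta_pos":[58,-355,-6],"angular":[0,0,-63]}
  ]
}}

```text
clock: 24.8
tool_pos: [0.6275, -0.1874, 0.1801]
orientation: [179.9, -0.0, -97.7]
force: [0.6, 0.2, -1.3]
opening: 0.0145
gripper_force: 29.9
```

```bash
python3 -c "
from go import *
go((.632,-.2118,.145,-94))"
```

```text
at [ 0.6275 -0.1874  0.1801] [179.9  -0.  -97.7] j [  0.  21.  -6.  -0. -64.  -8.] F [ 0.6  0.2 -1.3] t 24.8
(0.632, -0.2118, 0.145, -94) dpos [23.5 -7.8 35. ] ang [ 0.1 -0.  -3.7]
```

Call:
{"method": "apply_moves", "body": {
  "deltas": [
    {"fingers":5,"delta_pos":[14,-4,8],"angular":[0,0,-2.5]},
    {"fingers":5,"delta_pos":[22,-7,20],"angular":[0,0,-3.7]},
    {"fingers":5,"delta_pos":[23.5,-8,32],"angular":[0,0,-3.7]},
    {"fingers":5,"delta_pos":[23.5,-8,35],"angular":[0,0,-3.7]},
    {"fingers":5,"delta_pos":[23.5,-8,35],"angular":[0,0,-3.7]},
    {"fingers":5,"delta_pos":[23.5,-8,35],"angular":[0,0,-3.7]}
  ]
}}

```text
clock: 25.4
tool_pos: [0.633, -0.2093, 0.1469]
orientation: [-180.0, -0.0, -94.2]
force: [-0.0, 0.5, -1.3]
opening: 0.0145
gripper_force: 29.9
```

```bash
python3 -c "
from go import *
from look import *; from ovl import *
o=ctrl.get_obs();p=o['tool_pos'];yaw=np.radians(o['orientation'][2]);u=np.array([np.cos(yaw),np.sin(yaw)])
c=p[:2]-.100*u;z=p[2]-.0558;print('pan2',c,z,o['opening'])
ims=look('d');it=[('base',(.639,-.112,2.798),0),('1',(.6388,-.112,np.radians(-145.7)),.01),('2',(*c,yaw),z)]
A=ovl(ims['side'],'side',it,220,120,320,210,6);B=ovl(ims['top'],'top',it,270,140,320,210,4)
B=cv2.copyMakeBorder(B,0,A.shape[0]-B.shape[0],0,0,0)
cv2.imwrite('pics/ov3.png',cv2.hconcat([A,B])[:600,:800]);go((.632,-.2118,.15,-94))"
```

```text
pan2 [ 0.64035816 -0.10956717] 0.09106160293116568 0.014454048972581809
at [ 0.6332 -0.2094  0.1474] [-179.9   -0.   -94.2] j [ -2.  23.  -6.   0. -61.  -3.] F [-0.9  0.  -1.9] t 25.5
(0.632, -0.2118, 0.15, -94) dpos [ 2.5  1.  -2.6] ang [-0.1 -0.  -0.2]
```

View pics/ov3.png

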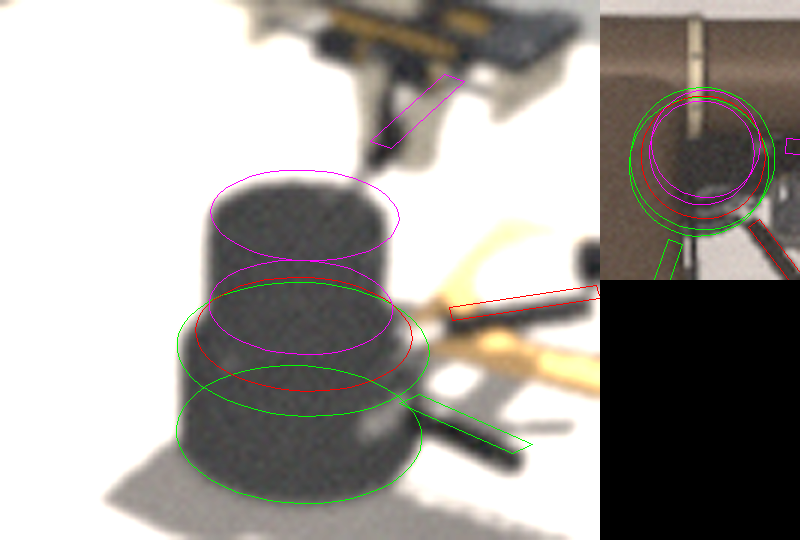

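Pan 2 hovers a few mm off centre, slightly drooped. I'll correct by about (−3, −4) mm and lower it while watching the force.

Call:
{"method": "apply_moves", "body": {
  "deltas": [
    {"fingers":5,"delta_pos":[4,2.5,5],"angular":[0,0,0]},
    {"fingers":5,"delta_pos":[4,2.5,15],"angular":[0,0,0]},
    {"fingers":5,"delta_pos":[4,2.5,27],"angular":[0,0,0]},
    {"fingers":5,"delta_pos":[4,2.5,39],"angular":[0,0,0]},
    {"fingers":5,"delta_pos":[4,2.5,50],"angular":[0,0,0]},
    {"fingers":5,"delta_pos":[4,2.5,57],"angular":[0,0,0]},
    {"fingers":5,"delta_pos":[4,2.5,60],"angular":[0,0,0]},
    {"fingers":5,"delta_pos":[4,2.5,60],"angular":[0,0,0]}
  ]
}}

```text
clock: 26.3
tool_pos: [0.6297, -0.2137, 0.086]
orientation: [180.0, -0.0, -94.3]
force: [-0.1, -0.5, -2.0]
opening: 0.0147
gripper_force: 29.9
```

```bash
python3 -c "
from go import *
o=ctrl.get_obs();print(o['moment']);go()"
```

```text
[-0.17359099  0.06022788 -0.04450264]
at [ 0.6297 -0.2137  0.086 ] [180.   -0.  -94.3] j [ -2.  26. -10.   0. -54.  -2.] F [-0.1 -0.5 -2. ] t 26.3
```

Call:
{"method": "apply_moves", "body": {
  "deltas": [
    {"fingers":5,"delta_pos":[0,0,2],"angular":[0,0,0]},
    {"fingers":5,"delta_pos":[0,0,4],"angular":[0,0,0]},
    {"fingers":5,"delta_pos":[0,0,6],"angular":[0,0,0]},
    {"fingers":5,"delta_pos":[0,0,6],"angular":[0,0,0]},
    {"fingers":5,"delta_pos":[0,0,6],"angular":[0,0,0]}
  ]
}}

```text
clock: 26.8
tool_pos: [0.6299, -0.2137, 0.0807]
orientation: [-180.0, -0.0, -94.3]
force: [-0.6, -0.7, -1.7]
opening: 0.0149
gripper_force: 29.9
```

```bash
python3 -c "
from go import *
o=ctrl.get_obs();print(o['moment']);go()"
```

```text
[-0.19643792  0.04014257 -0.04205103]
at [ 0.6299 -0.2137  0.0807] [-180.    -0.   -94.3] j [ -2.  26. -11.   0. -53.  -2.] F [-0.6 -0.7 -1.7] t 26.8
```

Call:
{"method": "apply_moves", "body": {
  "deltas": [
    {"fingers":5,"delta_pos":[0,0,1.5],"angular":[0,0,0]},
    {"fingers":5,"delta_pos":[0,0,3],"angular":[0,0,0]},
    {"fingers":5,"delta_pos":[0,0,4],"angular":[0,0,0]},
    {"fingers":5,"delta_pos":[0,0,4],"angular":[0,0,0]}
  ]
}}

```text
clock: 27.2
tool_pos: [0.6299, -0.2137, 0.0765]
orientation: [-180.0, 0.0, -94.3]
force: [0.1, 0.3, -0.8]
opening: 0.0148
gripper_force: 29.9
```

```bash
python3 -c "
from go import *
o=ctrl.get_obs();print(o['moment']);go()"
```

```text
[0.13943795 0.07608095 0.00971484]
at [ 0.6299 -0.2137  0.0765] [-180.     0.   -94.3] j [ -2.  27. -11.  -0. -52.  -2.] F [ 0.1  0.3 -0.8] t 27.2
```

Call:
{"method": "apply_moves", "body": {
  "deltas": [
    {"fingers":5,"delta_pos":[0,0,0.8],"angular":[0,0,0]},
    {"fingers":5,"delta_pos":[0,0,0.8],"angular":[0,0,0]},
    {"fingers":40,"delta_pos":[0,0,0.8],"angular":[0,0,0]},
    {"fingers":40,"delta_pos":[0,0,0.8],"angular":[0,0,0]},
    {"fingers":40,"delta_pos":[0,0,0.8],"angular":[0,0,0]},
    {"fingers":40,"delta_pos":[0,0,-20],"angular":[0,0,0]},
    {"fingers":40,"delta_pos":[0,0,-55],"angular":[0,0,0]},
    {"fingers":40,"delta_pos":[0,0,-95],"angular":[0,0,0]},
    {"fingers":50,"delta_pos":[0,0,-110],"angular":[0,0,0]},
    {"fingers":50,"delta_pos":[0,0,-110],"angular":[0,0,0]}
  ]
}}

```text
clock: 28.2
tool_pos: [0.6316, -0.214, 0.1903]
orientation: [-179.7, -0.0, -94.3]
force: [-0.6, -0.1, 0.0]
opening: 0.0483
gripper_force: 0.0
```

```bash
python3 - <<'E'
from go import *
from look import *
ims=look('e')
old={n:cv2.imread(f"pics/{n}_c.png") for n in ims}
for n,(x0,y0,x1,y1) in {'top':(145,190,195,250),'side':(170,275,255,320)}.items():
    a=cv2.cvtColor(ims[n],6)[y0:y1,x0:x1].astype(np.float32);b=cv2.cvtColor(old[n],6)[y0:y1,x0:x1].astype(np.float32)
    print(n,'mean diff p3',np.abs(a-b).mean(),cv2.phaseCorrelate(b,a))
q0=(.531,.4315,-2.775)
for cams in (('top','side'),('top',),('side',)):
    q,f=fit(ims,'3',False,[*q0,q0[0],q0[1]],cams=cams); print(np.round(q,4),round(np.degrees(q[2]),1),round(f,1))
go((.4385,.396,.15,-159))
E
```

```text
top mean diff p3 3.1706667 ((0.12638153652993012, -0.053326764732606335), 0.9456192455291748)
side mean diff p3 2.342745 ((0.059980917760064756, 0.6595761901825092), 1.020986242412049)
[ 0.5292  0.4378 -2.7497] -157.5 334.4
[ 0.5288  0.4311 -2.7361] -156.8 42.9
[ 0.5291  0.4397 -2.7848] -159.6 221.4
at [ 0.6297 -0.2135  0.1864] [-180.     0.   -94.3] j [ -2.  21.  -4.  -0. -65.  -2.] F [-0.5 -0.2 -0.9] t 28.3
(0.4385, 0.396, 0.15, -159) dpos [-593.5  236.3   36.6] ang [ 0.   0.  64.7]
```

Call:
{"method": "apply_moves", "body": {
  "deltas": [
    {"fingers":50,"delta_pos":[-20,8,0],"angular":[0,0,3]},
    {"fingers":50,"delta_pos":[-60,24,0],"angular":[0,0,8]},
    {"fingers":50,"delta_pos":[-105,42,0],"angular":[0,0,14]},
    {"fingers":50,"delta_pos":[-150,60,0],"angular":[0,0,20]},
    {"fingers":50,"delta_pos":[-195,78,0],"angular":[0,0,26]},
    {"fingers":50,"delta_pos":[-240,96,0],"angular":[0,0,32]},
    {"fingers":50,"delta_pos":[-285,114,0],"angular":[0,0,38]},
    {"fingers":50,"delta_pos":[-330,132,0],"angular":[0,0,44]},
    {"fingers":50,"delta_pos":[-375,150,0],"angular":[0,0,50]},
    {"fingers":50,"delta_pos":[-415,165,0],"angular":[0,0,56]}
  ]
}}

```text
clock: 29.3
tool_pos: [0.4946, 0.214, 0.1853]
orientation: [-180.0, -0.1, -150.5]
force: [1.2, 0.7, -0.0]
opening: 0.05
gripper_force: 0.0
```

```bash
python3 -c "
from go import *
go((.4439,.3988,.14,-158.5))"
```

```text
at [0.4946 0.214  0.1853] [-1.800e+02 -1.000e-01 -1.505e+02] j [  44.   10.  -20.   -0.  -61. -105.] F [ 1.2  0.7 -0. ] t 29.3
(0.4439, 0.3988, 0.14, -158.5) dpos [-47.  185.8  45.1] ang [-0.  -0.1  8. ]
```

Call:
{"method": "apply_moves", "body": {
  "deltas": [
    {"fingers":50,"delta_pos":[-8,32,0],"angular":[0,0,3]},
    {"fingers":50,"delta_pos":[-18,72,5],"angular":[0,0,6]},
    {"fingers":50,"delta_pos":[-28,112,15],"angular":[0,0,8]},
    {"fingers":50,"delta_pos":[-38,150,25],"angular":[0,0,8]},
    {"fingers":50,"delta_pos":[-45,177,35],"angular":[0,0,8]},
    {"fingers":50,"delta_pos":[-47,186,45],"angular":[0,0,8]},
    {"fingers":50,"delta_pos":[-47,186,50],"angular":[0,0,8]},
    {"fingers":50,"delta_pos":[-47,186,50],"angular":[0,0,8]},
    {"fingers":50,"delta_pos":[-47,186,50],"angular":[0,0,8]}
  ]
}}

```text
clock: 30.2
tool_pos: [0.4453, 0.3961, 0.1366]
orientation: [-180.0, -0.0, -158.3]
force: [-0.7, 0.3, 0.4]
opening: 0.05
gripper_force: 0.0
```

```bash
python3 -c "
from go import *
go((.4439,.3988,.053,-158.5))"
```

```text
at [0.4453 0.3961 0.1366] [-180.    -0.  -158.3] j [  60.   17.  -17.    0.  -56. -129.] F [-0.7  0.3  0.4] t 30.2
(0.4439, 0.3988, 0.053, -158.5) dpos [ 0.3  3.1 83.6] ang [-0.  -0.   0.2]
```

Call:
{"method": "apply_moves", "body": {
  "deltas": [
    {"fingers":50,"delta_pos":[0,2,25],"angular":[0,0,0]},
    {"fingers":50,"delta_pos":[0,2,52],"angular":[0,0,0]},
    {"fingers":50,"delta_pos":[0,2,75],"angular":[0,0,0]},
    {"fingers":50,"delta_pos":[0,2,83],"angular":[0,0,0]},
    {"fingers":50,"delta_pos":[0,2,83],"angular":[0,0,0]},
    {"fingers":5,"delta_pos":[0,2,83],"angular":[0,0,0]},
    {"fingers":5,"delta_pos":[0,2,83],"angular":[0,0,0]},
    {"fingers":5,"delta_pos":[0,2,83],"angular":[0,0,0]},
    {"fingers":5,"delta_pos":[0,2,83],"angular":[0,0,0]},
    {"fingers":5,"delta_pos":[0,2,83],"angular":[0,0,0]}
  ]
}}

```text
clock: 31.2
tool_pos: [0.4443, 0.3994, 0.054]
orientation: [180.0, 0.0, -158.3]
force: [-0.4, -0.3, -0.0]
opening: 0.0158
gripper_force: 0.1
```

Call:
{"method": "apply_moves", "body": {
  "deltas": [
    {"fingers":5,"delta_pos":[0,0,0],"angular":[0,0,0]},
    {"fingers":5,"delta_pos":[0,0,0],"angular":[0,0,0]},
    {"fingers":5,"delta_pos":[0,0,0],"angular":[0,0,0]}
  ]
}}

```text
clock: 31.5
tool_pos: [0.4443, 0.3993, 0.0539]
orientation: [180.0, 0.0, -158.3]
force: [-2.0, -0.2, 2.6]
opening: 0.0148
gripper_force: 29.8
```

Call:
{"method": "apply_moves", "body": {
  "deltas": [
    {"fingers":5,"delta_pos":[0,0,-5],"angular":[0,0,0]},
    {"fingers":5,"delta_pos":[0,0,-15],"angular":[0,0,0]},
    {"fingers":5,"delta_pos":[0,0,-35],"angular":[0,0,0]},
    {"fingers":5,"delta_pos":[0,0,-60],"angular":[0,0,0]},
    {"fingers":5,"delta_pos":[0,0,-90],"angular":[0,0,0]},
    {"fingers":5,"delta_pos":[0,0,-115],"angular":[0,0,0]},
    {"fingers":5,"delta_pos":[0,0,-130],"angular":[0,0,0]},
    {"fingers":5,"delta_pos":[0,0,-135],"angular":[0,0,0]},
    {"fingers":5,"delta_pos":[0,0,-135],"angular":[0,0,0]},
    {"fingers":5,"delta_pos":[0,0,-135],"angular":[0,0,0]}
  ]
}}

```text
clock: 32.5
tool_pos: [0.4438, 0.3987, 0.1877]
orientation: [-180.0, -0.1, -158.3]
force: [0.7, -0.8, -1.2]
opening: 0.0149
gripper_force: 29.8
```

```bash
python3 -c "
from go import *
go((.639+.092*np.cos(np.radians(318)),-.112+.092*np.sin(np.radians(318)),.19,-42))"
```

```text
at [0.4438 0.3987 0.1877] [-1.800e+02 -1.000e-01 -1.583e+02] j [  61.   15.  -13.   -0.  -63. -129.] F [ 0.7 -0.8 -1.2] t 32.5
(np.float64(0.7073693239439203), np.float64(-0.17356001578501495), 0.19, -42) dpos [ -33.3 -629.1   -2. ] ang [ 1.000e-01 -1.000e-01 -1.163e+02]
```

Call:
{"method": "apply_moves", "body": {
  "deltas": [
    {"fingers":5,"delta_pos":[-1,-15,0],"angular":[0,0,-4]},
    {"fingers":5,"delta_pos":[-3,-45,0],"angular":[0,0,-11]},
    {"fingers":5,"delta_pos":[-5,-80,0],"angular":[0,0,-18]},
    {"fingers":5,"delta_pos":[-6,-117,0],"angular":[0,0,-25]},
    {"fingers":5,"delta_pos":[-8,-154,0],"angular":[0,0,-32]},
    {"fingers":5,"delta_pos":[-10,-191,0],"angular":[0,0,-39]},
    {"fingers":5,"delta_pos":[-12,-228,0],"angular":[0,0,-46]},
    {"fingers":5,"delta_pos":[-14,-265,0],"angular":[0,0,-53]},
    {"fingers":5,"delta_pos":[-16,-302,0],"angular":[0,0,-60]},
    {"fingers":5,"delta_pos":[-18,-339,0],"angular":[0,0,-67]}
  ]
}}

```text
clock: 33.5
tool_pos: [0.5863, 0.0892, 0.1872]
orientation: [179.9, -0.1, -91.0]
force: [0.3, 1.0, -0.3]
opening: 0.0146
gripper_force: 29.8
```

```bash
python3 -c "
from go import *
go((.7074,-.1736,.19,-42))"
```

```text
at [0.5863 0.0892 0.1872] [ 1.799e+02 -1.000e-01 -9.100e+01] j [ 28.  15. -13.  -0. -62. -29.] F [ 0.3  1.  -0.3] t 33.5
(0.7074, -0.1736, 0.19, -42) dpos [ 260.7 -125.7   -2.8] ang [  0.1  -0.  -49. ]
```

Call:
{"method": "apply_moves", "body": {
  "deltas": [
    {"fingers":5,"delta_pos":[33,-16,0],"angular":[0,0,-6]},
    {"fingers":5,"delta_pos":[66,-32,0],"angular":[0,0,-12]},
    {"fingers":5,"delta_pos":[99,-48,0],"angular":[0,0,-18]},
    {"fingers":5,"delta_pos":[132,-64,0],"angular":[0,0,-24]},
    {"fingers":5,"delta_pos":[165,-80,0],"angular":[0,0,-30]},
    {"fingers":5,"delta_pos":[198,-96,0],"angular":[0,0,-37]},
    {"fingers":5,"delta_pos":[228,-110,0],"angular":[0,0,-43]},
    {"fingers":5,"delta_pos":[252,-121,3],"angular":[0,0,-48]},
    {"fingers":5,"delta_pos":[260,-125.5,10],"angular":[0,0,-49]},
    {"fingers":5,"delta_pos":[261,-125.5,15],"angular":[0,0,-49]}
  ]
}}

```text
clock: 34.5
tool_pos: [0.7054, -0.1739, 0.1709]
orientation: [179.9, 0.1, -42.4]
force: [-1.7, -0.4, -1.8]
opening: 0.0146
gripper_force: 29.8
```

Call:
{"method": "apply_moves", "body": {
  "deltas": [
    {"fingers":5,"delta_pos":[0,0,6],"angular":[0,0,0]},
    {"fingers":5,"delta_pos":[0,0,10],"angular":[0,0,0]},
    {"fingers":5,"delta_pos":[0,0,10],"angular":[0,0,0]},
    {"fingers":5,"delta_pos":[0,0,10],"angular":[0,0,0]}
  ]
}}

```text
clock: 34.9
tool_pos: [0.7061, -0.172, 0.164]
orientation: [-180.0, -0.0, -42.2]
force: [-0.8, 0.9, -0.7]
opening: 0.0146
gripper_force: 29.8
```

```bash
python3 - <<'E'
from go import *
from look import *
from ovl import *
o=ctrl.get_obs();p=o['tool_pos'];yaw=np.radians(o['orientation'][2]);u=np.array([np.cos(yaw),np.sin(yaw)])
c=p[:2]-.0915*u;z=p[2]-.0539;print('pan3',c,z,o['opening'])
ims=look('f')
def edges(row,uc,hw):
    g=cv2.GaussianBlur(ims['side'].max(2),(0,0),.8)[int(round(row))].astype(float)
    i=int(uc);T=100
    l=i
    while g[l]<T and l>i-80:l-=1
    r=i
    while g[r]<T and r<i+80:r+=1
    sub=lambda a,b:a+(T-g[a])/(g[b]-g[a])
    return sub(l+1,l)-0*2 if 0 else l+1-(T-g[l+1])/(g[l]-g[l+1]), r-1+(T-g[r-1])/(g[r]-g[r-1])
for k,cc,zz in [('3',c,z+.015),('3',c,z+.031),('3',c,z+.045),('base',(.639,-.112),.02),('base',(.639,-.112),.03),('base',(.639,-.112),.04)]:
    R=ring(cc[0],cc[1],PAN[k][0]/2,zz);P=w2p('side',R);il,ir=P[:,0].argmin(),P[:,0].argmax()
    row=(P[il,1]+P[ir,1])/2;e=edges(row,P[:,0].mean(),0)
    print(k,round(row),'model',P[il,0].round(1),P[ir,0].round(1),'seen',np.round(e,1),'dc',round(np.mean(e)-(P[il,0]+P[ir,0])/2,2))
it=[('base',(.639,-.112,2.798),0),('2',(.639,-.112,np.radians(-94)),.02),('3',(*c,yaw),z)]
A=ovl(ims['side'],'side',it,225,110,325,210,6);cv2.imwrite('pics/ov4.png',A)
go((.639-.0915*0+.0915*np.cos(np.radians(318)),-.112+.0915*np.sin(np.radians(318)),.16,-42))
E
```

```text
pan3 [ 0.63831063 -0.11052108] 0.11005247543192642 0.01462049872171808
3 162 model 258.0 283.3 seen [259.7 285.8] dc 2.1
3 158 model 258.1 283.6 seen [259.7 289.8] dc 3.92
3 155 model 258.2 283.8 seen [260.  283.4] dc 0.72
base 187 model 248.9 290.2 seen [246.7 283.7] dc -4.39
base 185 model 248.9 290.4 seen [246.7 289.2] dc -1.73
base 183 model 249.0 290.6 seen [246.7 289.3] dc -1.8
at [ 0.7062 -0.1724  0.1643] [-180.    -0.   -42.2] j [  2.  28.   3.   0. -66.  46.] F [-0.1  0.1  0.1] t 35.0
(np.float64(0.7069977515311816), np.float64(-0.17322545048183552), 0.16, -42) dpos [1.1 0.1 4.3] ang [-0.  -0.  -0.2]
```

Call:
{"method": "apply_moves", "body": {
  "deltas": [
    {"fingers":5,"delta_pos":[2,-1,8],"angular":[0,0,0]},
    {"fingers":5,"delta_pos":[2,-1,20],"angular":[0,0,0]},
    {"fingers":5,"delta_pos":[2,-1,30],"angular":[0,0,0]},
    {"fingers":5,"delta_pos":[2,-1,38],"angular":[0,0,0]},
    {"fingers":5,"delta_pos":[2,-1,44],"angular":[0,0,0]},
    {"fingers":5,"delta_pos":[2,-1,44],"angular":[0,0,0]}
  ]
}}

```text
clock: 35.6
tool_pos: [0.7075, -0.1735, 0.118]
orientation: [179.9, 0.1, -42.3]
force: [-0.4, -0.2, -1.7]
opening: 0.0149
gripper_force: 29.8
```

```bash
python3 -c "
from go import *
o=ctrl.get_obs();print(o['moment']);go()"
```

```text
[-0.11711512  0.09632459 -0.0256271 ]
at [ 0.7075 -0.1735  0.118 ] [ 1.799e+02  1.000e-01 -4.230e+01] j [  1.  30.   1.  -0. -61.  46.] F [-0.4 -0.2 -1.7] t 35.6
```

Call:
{"method": "apply_moves", "body": {
  "deltas": [
    {"fingers":5,"delta_pos":[0,0,6],"angular":[0,0,0]},
    {"fingers":5,"delta_pos":[0,0,14],"angular":[0,0,0]},
    {"fingers":5,"delta_pos":[0,0,21],"angular":[0,0,0]},
    {"fingers":5,"delta_pos":[0,0,25],"angular":[0,0,0]},
    {"fingers":5,"delta_pos":[0,0,27],"angular":[0,0,0]},
    {"fingers":5,"delta_pos":[0,0,27],"angular":[0,0,0]}
  ]
}}

```text
clock: 36.2
tool_pos: [0.708, -0.1735, 0.0922]
orientation: [180.0, 0.0, -42.3]
force: [0.0, 0.5, -1.4]
opening: 0.0148
gripper_force: 29.8
```

Call:
{"method": "apply_moves", "body": {
  "deltas": [
    {"fingers":5,"delta_pos":[0,0,2],"angular":[0,0,0]},
    {"fingers":5,"delta_pos":[0,0,4],"angular":[0,0,0]},
    {"fingers":5,"delta_pos":[0,0,4],"angular":[0,0,0]}
  ]
}}

```text
clock: 36.5
tool_pos: [0.708, -0.1734, 0.0884]
orientation: [180.0, 0.0, -42.3]
force: [0.2, -0.8, -1.0]
opening: 0.0147
gripper_force: 29.8
```

```bash
python3 -c "
from go import *
o=ctrl.get_obs();print(o['moment']);go()"
```

```text
[-0.09269663  0.1084713   0.01985667]
at [ 0.708  -0.1734  0.0884] [180.    0.  -42.3] j [  1.  31.  -1.  -0. -58.  46.] F [ 0.2 -0.8 -1. ] t 36.5
```

Call:
{"method": "apply_moves", "body": {
  "deltas": [
    {"fingers":5,"delta_pos":[0,0,1.5],"angular":[0,0,0]},
    {"fingers":5,"delta_pos":[0,0,3],"angular":[0,0,0]},
    {"fingers":5,"delta_pos":[0,0,4],"angular":[0,0,0]},
    {"fingers":5,"delta_pos":[0,0,4],"angular":[0,0,0]}
  ]
}}

```text
clock: 36.9
tool_pos: [0.7081, -0.1735, 0.0844]
orientation: [180.0, 0.0, -42.3]
force: [-0.1, 0.7, -0.5]
opening: 0.0149
gripper_force: 29.8
```

```bash
python3 -c "
from go import *
o=ctrl.get_obs();print(o['moment']);go()"
```

```text
[-0.03016733  0.09334585 -0.05056904]
at [ 0.7081 -0.1735  0.0844] [180.    0.  -42.3] j [  1.  31.  -1.  -0. -57.  46.] F [-0.1  0.7 -0.5] t 36.9
```

Contact is starting. Another 1 mm down, then release and lift clear.

Call:
{"method": "apply_moves", "body": {
  "deltas": [
    {"fingers":5,"delta_pos":[0,0,0.8],"angular":[0,0,0]},
    {"fingers":5,"delta_pos":[0,0,0.8],"angular":[0,0,0]},
    {"fingers":40,"delta_pos":[0,0,0.8],"angular":[0,0,0]},
    {"fingers":40,"delta_pos":[0,0,0.8],"angular":[0,0,0]},
    {"fingers":40,"delta_pos":[0,0,0.8],"angular":[0,0,0]},
    {"fingers":40,"delta_pos":[0,0,-20],"angular":[0,0,0]},
    {"fingers":40,"delta_pos":[0,0,-55],"angular":[0,0,0]},
    {"fingers":40,"delta_pos":[0,0,-95],"angular":[0,0,0]},
    {"fingers":40,"delta_pos":[0,0,-140],"angular":[0,0,0]},
    {"fingers":40,"delta_pos":[0,0,-170],"angular":[0,0,0]}
  ]
}}

```text
clock: 37.9
tool_pos: [0.7089, -0.1738, 0.2586]
orientation: [-179.9, -0.2, -42.3]
force: [0.1, 0.4, -0.3]
opening: 0.0399
gripper_force: 0.0
```

```bash
python3 -c "
from go import *
go((.45,.3,.27,-42))"
```

```text
at [ 0.7089 -0.1738  0.2586] [-179.9   -0.2  -42.3] j [  1.  25.  11.   0. -76.  46.] F [ 0.1  0.4 -0.3] t 37.9
(0.45, 0.3, 0.27, -42) dpos [-510.2 -176.5  -12.7] ang [-0.1 -0.2 -0.3]
```

Now I'll move the arm away for a clear final view.

Call:
{"method": "apply_moves", "body": {
  "deltas": [
    {"fingers":40,"delta_pos":[-45,-15,-3],"angular":[0,0,0]},
    {"fingers":40,"delta_pos":[-90,-31,-6],"angular":[0,0,0]},
    {"fingers":40,"delta_pos":[-135,-46,-10],"angular":[0,0,0]},
    {"fingers":40,"delta_pos":[-180,-62,-10],"angular":[0,0,0]},
    {"fingers":40,"delta_pos":[-225,-78,-10],"angular":[0,0,0]},
    {"fingers":40,"delta_pos":[-270,-93,-10],"angular":[0,0,0]},
    {"fingers":40,"delta_pos":[-315,-109,-10],"angular":[0,0,0]},
    {"fingers":40,"delta_pos":[-360,-124,-10],"angular":[0,0,0]},
    {"fingers":40,"delta_pos":[-405,-140,-10],"angular":[0,0,0]},
    {"fingers":40,"delta_pos":[-450,-155,-10],"angular":[0,0,0]}
  ]
}}

```text
clock: 38.9
tool_pos: [0.4783, 0.2455, 0.265]
orientation: [-179.9, -0.0, -42.3]
force: [-0.5, 0.2, -0.1]
opening: 0.0402
gripper_force: 0.0
```

```bash
python3 -c "
from go import *
from look import *
ims=look('g')
A=cv2.resize(ims['top'][145:240,260:420],None,fx=2.6,fy=2.6,interpolation=cv2.INTER_CUBIC)
B=cv2.resize(ims['side'][130:220,225:310],None,fx=4.5,fy=4.5,interpolation=cv2.INTER_CUBIC)
C=cv2.resize(ims['top'],(416,312))
L=cv2.vconcat([A,C]);B=cv2.copyMakeBorder(B,0,L.shape[0]-B.shape[0],0,0,0)
o=cv2.hconcat([L,B]);o=np.clip(o*1.3,0,255).astype(np.uint8);print(o.shape);cv2.imwrite('pics/fin.png',o[:600,:800]);go()"
```

```text
(559, 798, 3)
at [0.4773 0.248  0.265 ] [-179.9    0.   -42. ] j [ 48.   6. -13.  -0. -71.  -0.] F [-0.1  0.1  0.5] t 39.0
```

View pics/fin.png

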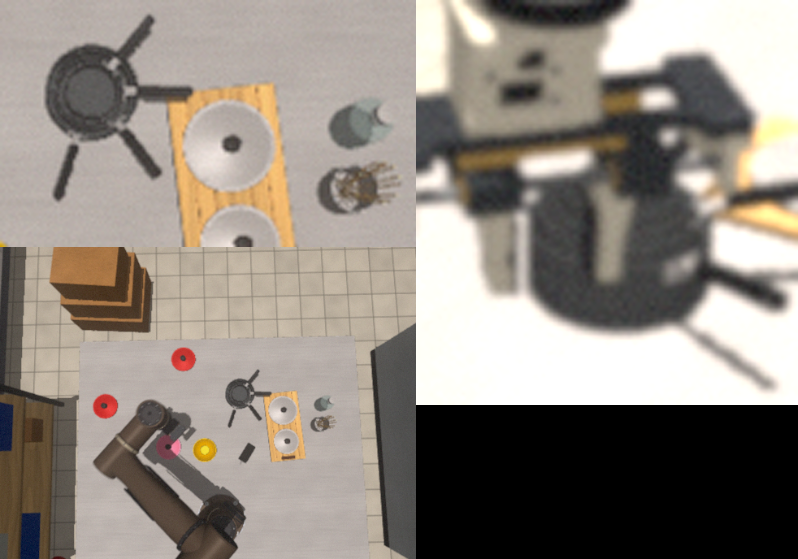

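The nest is concentric, its four handles fan out clear of each other, the lids lie side by side on the board, and the bystanders have not moved. I'm handing in.

```bash
python3 -c "
from plant import ctrl
print(ctrl.close_job())"
```

```text
the job is handed in; nothing more can be done
None
```

I handed the job in at about 39 s; no verdict came back. In the last picture, both lids lie side by side on the board, pan_1, pan_2 and pan_3 are nested in the largest pan with four handles fanned out clear of each other, pan_4 was absent, and the bystanders look unmoved. I judged that the pans stand flat from contact forces and tool heights, as the gripper blocked the final side view.

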